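# Depth-check blind bores and stow the good housings under the dust window

## Robot

A 7-joint arm with a two-finger parallel gripper is mounted at the origin on the work surface. World frame = base frame: x ahead of the robot, y to its left, z up, the work surface at z = 0. Lengths are in m, angles in rad, forces in N, time in s.
With the tool pointing down it reaches from about 0.4 to 0.925 m from the base axis. Payload 4.1 kg.
Tool frame: the origin (TCP) lies midway between the tips of the shut fingers; the grasp point (between the pads) lies 19 mm behind it; z points along the fingers, y is the line along which they close (so a half turn about z gives the same grasp; the last joint's range is limited). The gripper opens to 85 mm and grips with 20 to 120 N. Pads are 22 mm wide; open, the fingers measure 114 mm over their backs; the gripper's body (76 mm by 85 mm) begins 54 mm behind the grasp point. The pads swing forward as they close: fully open they stand 13 mm farther back than shut.
Start: joints at [1.224, 0.398, 0.045, 1.537, -0.019, 1.207, -0.051], TCP at [0.159, -0.63, 0.231] pointing down, gripper open.
Joint ranges: [-2.82, 2.82], [-0.49, 2.23], [-1.37, 1.46], [0, 2.46], [-1.36, 4.5], [0.23, 2], [-2.94, 2.94]. Speed limits (rad/s): [2.57, 2.57, 3.14, 3.14, 3.14, 3.14, 3.14].

## Interface

Orientations are given as a unit quaternion [w, x, y, z].
In Python, from workcell import read_state, capture, camera_model, sign_off gives the robot as it stands. The module is installed in compiled form; this text tells all that it offers.
- The arm moves only by the tool servo_tool, never from a script. Its argument "series" is a list that holds one entry, the list of rows, each a list of 5 numbers: the shift along the tool's x, y, z in cm, then the turn about the tool's z in degrees, then the gripper's target within -1 to 1 (fully open at 1, half-way at 0, shut at -1). In form: [[[dx, dy, dz, roll, hand], ...]]. A call has exactly 5 rows; each row shifts and turns the commanded pose from where the row before left it, along the tool's axes as they then stand; what a row does not reach is not made up. A row lasts 1/12 s, in which the tool goes at most 41.7 mm and 7.16 degrees, less where a joint would pass 70% of its speed; a pose out of reach is approached as far as the arm can. A call with a gripper value outside its range is refused whole. The fingers move at their own pace and stop on an object; "squeeze" is the grip in N (left out, the last holds). Time passes only in rows, so rows that do not move let the fingers close, or fill a call up. It gives the time, the measured TCP pose, the force, the opening and the grip force at its end, in the units of the state.
- read_state(): the state, without advancing time (a new reading comes with each control period).
- capture(name): name is "side" or "top"; returns the picture (480x640x3 uint8, blue, green, red); there is no depth.
- camera_model(name): a dict with "intrinsics" (3x3 intrinsics, pixels), "extrinsics" (4x4, takes a point from camera to world coordinates). Camera axes: x right, y down, z forward; pixel columns grow to the right and rows downward; lengths in m; the calibration is good to about 2 mm. A picture is of the moment at which its call begins. camera_model takes no time and is no camera call.
- sign_off(): hands the job in; it is judged then, once.
The state is a dict: "clock": time; "qpos": joint angles; "dq": joint speeds; "joint_efforts": joint torques, N m; "tool_pos": TCP position; "ee_rot": TCP orientation; "ft_force": force on the tool from outside, world axes, zero at the start; "torque": the same for the moment, N m; "width": opening from 0.0 (shut) to 1.0 (fully open); "finger_force": force on a finger pad.
Only numpy, scipy, OpenCV 4.12 (cv2) and the standard library are available. Lean on these libraries where they do the work, as an engineer would, in place of code of your own. Each camera call takes 0.05 s, during which the arm holds its last target. There are 200 camera calls.

## Task

First slide the dust case's window fully open. Take the depth rod from its holder and check the housings on the bench in the order red, yellow, blue (skip one that is missing): lower the rod gently into the bore until it bottoms out and hold it there for two seconds. Put the rod back down in its holder, stand every housing whose bore swallows all the bare steel (44 mm or deeper, orange reaching the rim) upright in the dust case and every shallower one upright in the red reject tray, slide the window fully shut, and do not push the spray can, magnifier or screwdriver about.

Things in the scene. Friction and masses are not known exactly. Their poses are not given: they have to be found in the camera images.
- housing_red: loose upright aluminium gear housing, 66 mm high: a cylinder 48 mm across with red rings on a dark steel foot 64 mm across and 12 mm high, 0.3 kg, hard to tip; may be absent (then None). Origin: centre of its underside, z up. A blind bore 20 mm across opens in the middle of its top, 32 to 56 mm deep (it varies). Grip the cylinder across any diameter
- housing_yellow: loose upright aluminium gear housing, 66 mm high: a cylinder 48 mm across with yellow rings on a dark steel foot 64 mm across and 12 mm high, 0.3 kg, hard to tip; may be absent (then None). Origin: centre of its underside, z up. A blind bore 20 mm across opens in the middle of its top, 32 to 56 mm deep (it varies). Grip the cylinder across any diameter
- housing_blue: loose upright aluminium gear housing, 66 mm high: a cylinder 48 mm across with blue rings on a dark steel foot 64 mm across and 12 mm high, 0.3 kg, hard to tip; may be absent (then None). Origin: centre of its underside, z up. A blind bore 20 mm across opens in the middle of its top, 32 to 56 mm deep (it varies). Grip the cylinder across any diameter
- floor_red (a point): middle of the solid bottom of the bore of the red housing, on the housing's axis, 10 to 34 mm above its underside; z along the bore, up (None if the housing is absent)
- floor_yellow (a point): middle of the solid bottom of the bore of the yellow housing, on the housing's axis, 10 to 34 mm above its underside; z along the bore, up (None if the housing is absent)
- floor_blue (a point): middle of the solid bottom of the bore of the blue housing, on the housing's axis, 10 to 34 mm above its underside; z along the bore, up (None if the housing is absent)
- rod: loose depth rod, 0.16 kg. Origin: its tip, z up along it. Steel rod 12 mm across from z = 0 to 75 mm: bare for the first 44 mm, orange above; dark flange 36 mm across from 75 to 81; square blue handle 22 x 22 mm from 81 to 131, faces square to its x and y. Starts upright in the holder, flange on the holder's top, tip 10 mm above the bench
- holder: fixed pale wooden holder of the rod, 56 x 56 x 85 mm high, with a vertical 16 mm hole right through its middle. Origin: centre of its underside, z up
- case: fixed grey dust case. Origin: on the bench under the middle of its open-topped bay, z up. The bay is 130 mm (x) by 260 mm (y) inside, its black floor 5 mm above the bench, its 8 mm walls 84 mm high. A closed block, 260 mm long and as high, adjoins it on +y
- window (a joint): travel in m of the clear sliding window (142 x 272 x 5 mm, top face 90 mm above the bench) that covers the case's bay: 0 is shut, 0.24 fully open; it slides along the case's +y axis to open, drags with 2 N and stays where it is left
- window_handle (a point): middle of the top of the window's yellow handle, 126 mm above the bench: an upright bar 60 mm along the case's x, 16 mm thick along its y, standing 36 mm above the window near the window's -y end (115 mm to the -y side of the bay's middle when shut)
- tray: fixed red reject tray, inside 240 mm (x) by 130 mm (y), floor 6 mm above the bench, walls 30 mm high. Origin: centre of its underside, z up
- spray: bystander: loose blue spray can 52 mm across, 170 mm high, origin at its underside
- magnifier: bystander: loose magnifier stand, dark foot 70 x 50 mm, about 160 mm high, glass about 75 mm to its +y side; origin at its underside
- driver: bystander: loose orange screwdriver lying on the bench; origin at its underside
Not all that is in view belongs to the job. What is shaped like the housing_red but green is not meant. Leave any purple or turquoise look-alike of the rod alone.

How it is judged:
On the way, in this order (a step that is already met when the one before it is completed fails the run):
1. the window is slid fully open (value of joint window above 0.215 m), for 0.2 s.
2. the depth rod stands upright in the bore of the red housing, its tip on the bottom, and is held there (z of rod in the frame of floor_red between -0.004 and 0.003 m and distance between rod and floor_red below 0.009 m and angle between the z axis of rod and the z axis of housing_red, either way round below 0.2 rad and contact force between rod and housing_red above 0.3 N), for 1.6 s.
3. the depth rod stands upright in the bore of the yellow housing, its tip on the bottom, and is held there (z of rod in the frame of floor_yellow between -0.004 and 0.003 m and distance between rod and floor_yellow below 0.009 m and angle between the z axis of rod and the z axis of housing_yellow, either way round below 0.2 rad and contact force between rod and housing_yellow above 0.3 N), for 1.6 s.
4. the depth rod stands upright in the bore of the blue housing, its tip on the bottom, and is held there (z of rod in the frame of floor_blue between -0.004 and 0.003 m and distance between rod and floor_blue below 0.009 m and angle between the z axis of rod and the z axis of housing_blue, either way round below 0.2 rad and contact force between rod and housing_blue above 0.3 N), for 1.6 s.
At the end, for the whole second after the job is handed in: Present housings upright (0.1 rad) at rest: bores of 44 mm or more in the case bay, shallower in the red tray (within 2 mm of 44: either); rod in its holder, flange down (5 mm, axis 6 mm, 0.08 rad); window shut within 8 mm (((z of floor_red in the frame of housing_red below 0.024 m and x of housing_red in the frame of case between -0.065 and 0.065 m and y of housing_red in the frame of case between -0.13 and 0.13 m and z of housing_red in the frame of case between 0.001 and 0.01 m) or (z of floor_red in the frame of housing_red above 0.02 m and x of housing_red in the frame of tray between -0.12 and 0.12 m and y of housing_red in the frame of tray between -0.065 and 0.065 m and z of housing_red in the frame of tray between 0.001 and 0.011 m)) and angle between each of housing_red, housing_yellow, housing_blue's own z axis and vertical below 0.1 rad and linear speed of each of housing_red, housing_yellow, housing_blue below 0.03 m/s and ((z of floor_yellow in the frame of housing_yellow below 0.024 m and x of housing_yellow in the frame of case between -0.065 and 0.065 m and y of housing_yellow in the frame of case between -0.13 and 0.13 m and z of housing_yellow in the frame of case between 0.001 and 0.01 m) or (z of floor_yellow in the frame of housing_yellow above 0.02 m and x of housing_yellow in the frame of tray between -0.12 and 0.12 m and y of housing_yellow in the frame of tray between -0.065 and 0.065 m and z of housing_yellow in the frame of tray between 0.001 and 0.011 m)) and ((z of floor_blue in the frame of housing_blue below 0.024 m and x of housing_blue in the frame of case between -0.065 and 0.065 m and y of housing_blue in the frame of case between -0.13 and 0.13 m and z of housing_blue in the frame of case between 0.001 and 0.01 m) or (z of floor_blue in the frame of housing_blue above 0.02 m and x of housing_blue in the frame of tray between -0.12 and 0.12 m and y of housing_blue in the frame of tray between -0.065 and 0.065 m and z of housing_blue in the frame of tray between 0.001 and 0.011 m)) and value of joint window below 0.008 m and horizontal distance between rod and holder below 0.006 m and z of rod in the frame of holder between 0.004 and 0.015 m and angle between rod's own z axis and vertical below 0.08 rad); the robot touches nothing.
It fails at once if the rod is rammed against a housing with more than 40 N (contact force between rod and housing_red above 40 N or contact force between rod and housing_yellow above 40 N or contact force between rod and housing_blue above 40 N).
It fails at once if the spray can is pushed more than 30 mm (distance of spray from where it was at the start of the episode above 0.03 m).
It fails at once if the magnifier stand is pushed more than 30 mm (distance of magnifier from where it was at the start of the episode above 0.03 m).
It fails at once if the screwdriver is pushed more than 30 mm (distance of driver from where it was at the start of the episode above 0.03 m).
Of housing_red, housing_yellow, housing_blue only 2 to 3 are there at a start; the rules pass over those that are not, and their reading is None.
At some moment in a run one of housing_red, housing_yellow, housing_blue may be knocked a few centimetres aside while the robot is not near it.
It also fails if it takes over 210 s, if anything falls off the work surface, if the arm or the gripper's body presses on something with over 40 N, if the wrist force passes 120 N, or if a joint passes its speed limit or range.

## Working session

There is one attempt and no reset: what is moved stays moved. The work goes in short steps, Python scripts to look and compute and a tool call to move; the robot and the scene stay as the last step left them, time stands still between calls to the robot, and variables do not carry over. Pictures are saved under pics/ and viewed, at most 14 in all, crops included, and the job is handed in when it is done.

Besides the shell and the picture viewer there is one more tool, called after "Emit:" by a JSON object that holds its "name" and its "arguments". servo_tool: Moves the arm, as the interface text tells. Its arguments: {"type":"object","properties":{"series":{"type":"array","items":{"type":"array","items":{"type":"array","items":{"type":"number"}}}},"squeeze":{"type":"number"}},"required":["series"]}

```bash
mkdir -p pics
python3 - <<'E'
from workcell import *
import cv2,numpy as np
for n in("side","top"):
    cv2.imwrite(f"pics/{n}0.png",capture(n)); m=camera_model(n); print(n,np.round(m["intrinsics"],1).tolist(),np.round(m["extrinsics"],3).tolist())
print(read_state())
E
```

```text
side [[470.7, 0.0, 320.7], [0.0, 470.7, 237.9], [0.0, 0.0, 1.0]] [[-0.683, -0.573, 0.453, 0.189], [-0.73, 0.522, -0.44, 0.305], [0.016, -0.632, -0.775, 0.768], [0.0, 0.0, 0.0, 1.0]]
top [[609.7, 0.0, 316.6], [0.0, 609.7, 233.4], [0.0, 0.0, 1.0]] [[-0.017, -0.99, 0.138, 0.42], [-1.0, 0.016, -0.009, -0.06], [0.007, -0.138, -0.99, 1.287], [0.0, 0.0, 0.0, 1.0]]
{'clock': 0.1, 'qpos': array([ 1.22397533,  0.39912405,  0.04502699,  1.5377277 , -0.01870683,
        1.20692806, -0.05071881]), 'dq': array([ 2.38801330e-03, -1.06024417e-03,  1.54925361e-03, -3.88788619e-03,
       -9.18097805e-04, -9.03409575e-05, -1.16933074e-03]), 'joint_efforts': array([ 3.63092717e-03, -4.76265907e+01,  1.36994027e+00, -2.54951191e+01,
        1.19236711e-02,  4.99170885e-03,  1.32443552e-05]), 'tool_pos': array([ 0.15933318, -0.62958527,  0.23037498]), 'ee_rot': array([-8.67380556e-04,  9.92326354e-01,  1.23643149e-01, -1.64674184e-04]), 'ft_force': array([0.21852758, 0.63010257, 0.11394048]), 'torque': array([-0.00235754, -0.01176251, -0.03092983]), 'finger_force': 0.0, 'width': 1.0008374165505787}
```

View pics/top0.png

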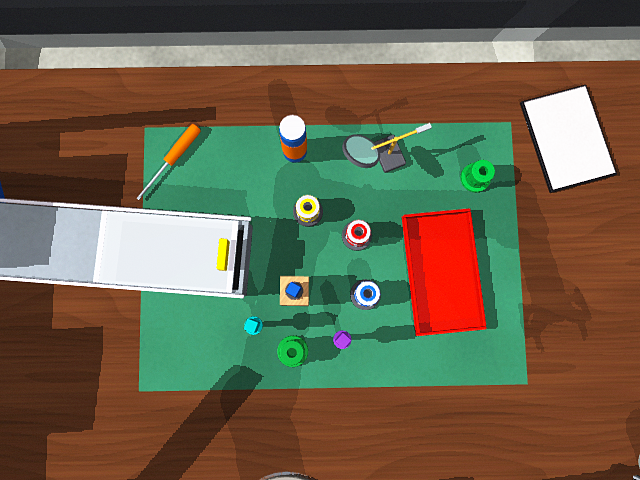

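View pics/side0.png

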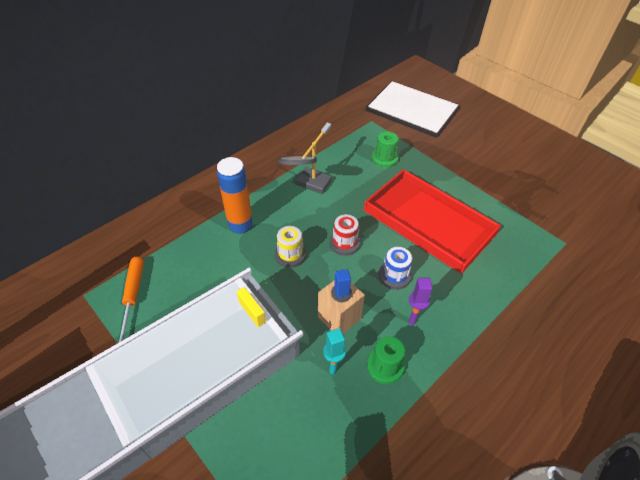

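Three housings are present, seen in the top view: red (357,234), yellow (308,209) and blue (367,294). Rod candidates are the blue handle in the wooden holder (293,290), turquoise (253,325) and purple (342,340). The blue one fits, because it is the only one in the pale holder. The green housings at (478,175) and (291,351) are decoys. The window handle is at (222,254), the tray at (445,272) and the case is on the left. I'll confirm this with an enlarged crop and measure by colour.

```bash
cat > h.py <<'E'
import cv2,numpy as np
from workcell import *
M={n:camera_model(n) for n in("side","top")}
def ray(n,p):
    m=M[n];K=np.array(m["intrinsics"]);T=np.array(m["extrinsics"])
    d=T[:3,:3]@np.linalg.solve(K,[p[0],p[1],1]);return T[:3,3],d/np.linalg.norm(d)
def plane(n,p,z):
    o,d=ray(n,p);return o+d*(z-o[2])/d[2]
def tri(ps,pt):
    (a,d),(b,e)=ray("side",ps),ray("top",pt)
    s=np.linalg.lstsq(np.c_[d,-e],b-a,rcond=None)[0]
    A,B=a+d*s[0],b+e*s[1];return (A+B)/2,np.linalg.norm(A-B)
def proj(n,P):
    m=M[n];T=np.array(m["extrinsics"]);c=T[:3,:3].T@(np.array(P)-T[:3,3]);q=np.array(m["intrinsics"])@c;return q[:2]/q[2]
HS={"red":[(0,6),(174,180)],"yellow":[(24,33)],"blue":[(100,118)],"orange":[(8,20)],"wood":[(10,22)]}
def mask(im,c,s=120,v=50,smax=256):
    h=cv2.cvtColor(im,cv2.COLOR_BGR2HSV);m=np.zeros(h.shape[:2],np.uint8)
    for a,b in HS[c]:m|=cv2.inRange(h,(a,s,v),(b,min(smax,255),255))
    return m
def blobs(m,amin=30):
    n,l,st,ce=cv2.connectedComponentsWithStats(m)
    return [(st[i].tolist(),ce[i].round(1).tolist()) for i in range(1,n) if st[i][4]>=amin]
E
python3 - <<'E'
from h import *
t,s=cv2.imread("pics/top0.png"),cv2.imread("pics/side0.png")
for c in("red","yellow","blue"):
    for n,im in(("top",t),("side",s)): print(c,n,blobs(mask(im,c)))
a=cv2.resize(t[185:375,235:395],None,fx=3,fy=3,interpolation=2);b=cv2.resize(s[205:375,270:420],None,fx=2.7,fy=2.7,interpolation=2)[:570]
o=np.zeros((570,800,3),np.uint8);o[:a.shape[0],:400]=cv2.resize(t[185:375,235:395],(400,475));o[:453,400:]=cv2.resize(s[205:375,270:420],(400,453))
cv2.imwrite("pics/crop1.png",o)
E
```

```text
red top [([402, 208, 85, 128, 8611], [443.2, 272.0]), ([351, 224, 16, 16, 128], [358.4, 231.2]), ([347, 235, 22, 12, 58], [356.1, 242.3])]
red side [([363, 169, 138, 105, 7070], [431.9, 219.5]), ([339, 217, 16, 12, 92], [346.2, 222.7]), ([334, 226, 24, 12, 97], [345.0, 233.3]), ([333, 238, 19, 11, 68], [341.2, 245.0])]
yellow top [([372, 130, 45, 19, 101], [395.1, 138.6]), ([300, 198, 16, 16, 127], [307.6, 206.0]), ([298, 210, 22, 13, 64], [309.1, 217.8]), ([216, 238, 14, 33, 330], [222.6, 254.1])]
yellow side [([631, 67, 9, 19, 97], [636.3, 77.6]), ([281, 228, 17, 13, 104], [288.9, 234.5]), ([277, 239, 25, 11, 103], [289.8, 245.3]), ([279, 252, 21, 10, 76], [288.5, 257.4]), ([237, 287, 28, 40, 535], [250.9, 306.5])]
blue top [([279, 127, 27, 20, 189], [293.3, 139.9]), ([284, 152, 23, 11, 61], [295.8, 158.5]), ([0, 181, 5, 18, 46], [1.2, 191.6]), ([286, 282, 15, 16, 155], [293.2, 289.2]), ([360, 285, 16, 16, 130], [367.4, 292.9]), ([354, 293, 13, 14, 31], [358.3, 300.2])]
blue side [([217, 168, 29, 25, 459], [232.3, 182.0]), ([227, 218, 25, 16, 205], [240.3, 226.8]), ([391, 250, 17, 13, 103], [399.1, 256.3]), ([386, 259, 25, 13, 92], [396.0, 267.3]), ([334, 269, 17, 29, 399], [341.9, 282.8]), ([386, 276, 21, 7, 64], [394.9, 279.4])]Traceback (most recent call last):
  File "<stdin>", line 6, in <module>
ValueError: could not broadcast input array from shape (475,400,3) into shape (570,400,3)
```

Run:
```python
from h import *
t,s=cv2.imread("pics/top0.png"),cv2.imread("pics/side0.png")
o=np.zeros((475,800,3),np.uint8);o[:,:400]=cv2.resize(t[185:375,235:395],(400,475));o[:453,400:]=cv2.resize(s[205:375,270:420],(400,453))
cv2.imwrite("pics/crop1.png",o)
bb=lambda x,y,w,h:(x+(w-1)/2,y+(h-1)/2)
P={"red":((339,217,16,12),(351,224,16,16)),"yellow":((281,228,17,13),(300,198,16,16)),"blue":((391,250,17,13),(360,285,16,16)),"whandle":((237,287,28,40),(216,238,14,33))}
for k,(a,b) in P.items():
    p,e=tri(bb(*a),bb(*b));print(k,p.round(4),"gap",round(e,4), "ring plane .066:",plane("top",bb(*b),.066).round(4)[:2],plane("side",bb(*a),.066).round(4)[:2])
# rod handle: top square
hs=cv2.cvtColor(t,cv2.COLOR_BGR2HSV)
for n,im,box in(("top",t,(270,265,320,315)),("side",s,(315,255,370,340))):
    m=mask(im,"blue",100,30);x0,y0,x1,y1=box;r=np.zeros_like(m);r[y0:y1,x0:x1]=m[y0:y1,x0:x1]
    c=max(cv2.findContours(r,0,1)[0],key=cv2.contourArea);print(n,cv2.minAreaRect(c),cv2.boxPoints(cv2.minAreaRect(c)).round(1).tolist())
m=mask(t,"red",180,60);c=max(cv2.findContours(m,0,1)[0],key=cv2.contourArea);print("tray",cv2.minAreaRect(c));
q=cv2.boxPoints(cv2.minAreaRect(c));print([plane("top",x,.03).round(3)[:2].tolist() for x in q])
c=[c for c in cv2.findContours(mask(t,"yellow"),0,1)[0] if cv2.contourArea(c)>200][0];print("wh",cv2.minAreaRect(c));print([plane("top",x,.126).round(3)[:2].tolist() for x in cv2.boxPoints(cv2.minAreaRect(c))])
```

```text
red [ 0.5916 -0.1564  0.0693] gap 0.0001 ring plane .066: [ 0.5921 -0.1567] [ 0.5935 -0.1586]
yellow [ 0.6468 -0.0545  0.0674] gap 0.0002 ring plane .066: [ 0.6472 -0.0544] [ 0.6476 -0.0552]
blue [ 0.4684 -0.1715  0.0672] gap 0.0009 ring plane .066: [ 0.4688 -0.1714] [ 0.4685 -0.1725]
whandle [0.5462 0.1115 0.1091] gap 0.0003 ring plane .066: [0.5509 0.1179] [0.5694 0.0988]
top ((293.36761474609375, 289.2205810546875), (13.548388481140137, 12.34789752960205), 30.963756561279297) [[284.3999938964844, 291.0], [290.70001220703125, 280.3999938964844], [302.3999938964844, 287.3999938964844], [296.0, 298.0]]
side ((342.0, 283.0), (28.0, 16.0), 90.0) [[334.0, 269.0], [350.0, 269.0], [350.0, 297.0], [334.0, 297.0]]
tray ((443.6211242675781, 271.7798767089844), (122.85857391357422, 71.27315521240234), 83.2901611328125)
[[0.631, -0.25], [0.646, -0.399], [0.393, -0.415], [0.379, -0.27]]
wh ((222.65347290039062, 253.96534729003906), (10.64689826965332, 31.841190338134766), 5.710592269897461)
[[0.515, 0.122], [0.576, 0.116], [0.574, 0.096], [0.513, 0.102]]
```

View pics/crop1.png

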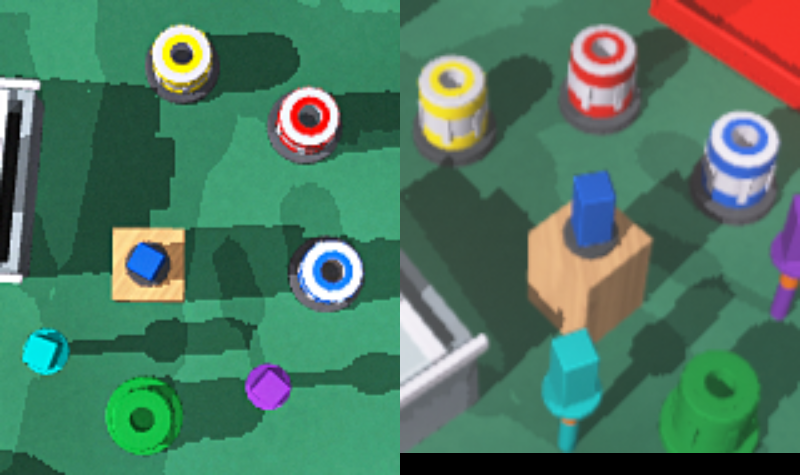

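The crop confirms the blue-handled rod standing in the wooden holder, with the handle turned about 31°. The turquoise and purple rods stand outside it, so I leave them alone. The measured ring heights of 67–69 mm agree with the stated 66 mm. Next is the window handle: I align with the case (yaw −5.3°) and move above it.

Emit:
{"name": "servo_tool", "arguments": {"series": [[[0,0,0,6.5,1],[0,0,0,6.5,1],[0,0,0,6.5,1],[0,0,0,0,1],[0,0,0,0,1]]], "squeeze": 40}}

```text
clock: 0.52
tool_pos: [0.1595, -0.6299, 0.2309]
ee_rot: [-0.0, 0.999, -0.045, -0.0]
ft_force: [-0.3, 0.4, 0.9]
width: 1.0
finger_force: 0.0
```

Emit:
{"name": "servo_tool", "arguments": {"series": [[[1.27,-3.1,0,0,1],[1.27,-3.1,0,0,1],[1.27,-3.1,0,0,1],[1.27,-3.1,0,0,1],[1.27,-3.1,0,0,1]]]}}

```text
clock: 0.93
tool_pos: [0.2374, -0.4801, 0.2312]
ee_rot: [-0.0, 0.999, -0.045, -0.0]
ft_force: [1.5, 1.0, 0.0]
width: 0.995
finger_force: 0.0
```

Emit:
{"name": "servo_tool", "arguments": {"series": [[[1.27,-3.1,0,0,1],[1.27,-3.1,0,0,1],[1.27,-3.1,0,0,1],[1.27,-3.1,0,0,1],[1.27,-3.1,0,0,1]]]}}

```text
clock: 1.35
tool_pos: [0.3149, -0.3317, 0.2314]
ee_rot: [0.0, 0.999, -0.045, 0.0]
ft_force: [1.4, 0.7, -0.1]
width: 0.994
finger_force: 0.0
```

Emit:
{"name": "servo_tool", "arguments": {"series": [[[1.27,-3.1,0,0,1],[1.27,-3.1,0,0,1],[1.27,-3.1,0,0,1],[1.27,-3.1,0,0,1],[1.27,-3.1,0,0,1]]]}}

```text
clock: 1.77
tool_pos: [0.3925, -0.1832, 0.2315]
ee_rot: [0.0, 0.999, -0.045, 0.0]
ft_force: [0.5, -0.4, 0.7]
width: 1.001
finger_force: 0.0
```

Emit:
{"name": "servo_tool", "arguments": {"series": [[[1.27,-3.1,0,0,1],[1.27,-3.1,0,0,1],[1.27,-3.1,0,0,1],[1.27,-3.1,0,0,1],[1.27,-3.1,0,0,1]]]}}

```text
clock: 2.18
tool_pos: [0.4701, -0.0348, 0.2315]
ee_rot: [0.0, 0.999, -0.045, 0.0]
ft_force: [0.4, -0.1, -0.2]
width: 1.001
finger_force: 0.0
```

Emit:
{"name": "servo_tool", "arguments": {"series": [[[1.27,-3.1,0,0,1],[1.27,-3.1,0,0,1],[1.27,-3.1,0,0,1],[1.27,-3.1,0,0,1],[1.27,-3.1,0,0,1]]]}}

```text
clock: 2.6
tool_pos: [0.5477, 0.1135, 0.2313]
ee_rot: [0.0, 0.999, -0.045, 0.0]
ft_force: [0.4, -0.5, -0.3]
width: 1.005
finger_force: 0.0
```

Emit:
{"name": "servo_tool", "arguments": {"series": [[[0,0,2.6,0,1],[0,0,2.6,0,1],[0,0,2.6,0,1],[0,0,2.6,0,1],[0,0,2.6,0,1]]]}}

```text
clock: 3.02
tool_pos: [0.5471, 0.1121, 0.1001]
ee_rot: [0.0, 0.999, -0.045, 0.0]
ft_force: [-0.1, -1.0, -0.3]
width: 0.997
finger_force: 0.0
```

Emit:
{"name": "servo_tool", "arguments": {"series": [[[0,0,0,0,-1],[0,0,0,0,-1],[0,0,0,0,-1],[0,0,0,0,-1],[0,0,0,0,-1]]]}}

```text
clock: 3.43
tool_pos: [0.5485, 0.1125, 0.1032]
ee_rot: [-0.0, 0.999, -0.046, 0.002]
ft_force: [-0.1, 0.4, -1.0]
width: 0.299
finger_force: 0.0
```

Emit:
{"name": "servo_tool", "arguments": {"series": [[[0,0,0,0,-1],[0,0,0,0,-1],[0,0,0,0,-1],[0,0,0,0,-1],[0,0,0,0,-1]]]}}

```text
clock: 3.85
tool_pos: [0.5482, 0.1124, 0.1029]
ee_rot: [-0.0, 0.999, -0.046, 0.001]
ft_force: [-1.2, -0.4, 5.8]
width: 0.177
finger_force: 41.0
```

Emit:
{"name": "servo_tool", "arguments": {"series": [[[0,-1.0,-0.1,0,-1],[0,-2.5,-0.1,0,-1],[0,-2.5,0,0,-1],[0,-2.5,0,0,-1],[0,-2.5,0,0,-1]]]}}

```text
clock: 4.27
tool_pos: [0.5583, 0.2208, 0.103]
ee_rot: [0.001, 0.999, -0.047, 0.001]
ft_force: [1.9, -2.5, -2.3]
width: 0.178
finger_force: 39.9
```

Emit:
{"name": "servo_tool", "arguments": {"series": [[[0,-2.5,0,0,-1],[0,-2.5,0,0,-1],[0,-2.5,0,0,-1],[0,-2.5,0,0,-1],[0,-2.5,0,0,-1]]]}}

```text
clock: 4.68
tool_pos: [0.5689, 0.334, 0.1026]
ee_rot: [0.014, 0.999, -0.047, -0.002]
ft_force: [-13.3, -53.4, 39.3]
width: 0.178
finger_force: 55.4
```

Emit:
{"name": "servo_tool", "arguments": {"series": [[[0,-0.2,0,0,-1],[0,0,0,0,-1],[0,0,0,0,-1],[0,0,0,0,-1],[0,0,0,0,-1]]]}}

```text
clock: 5.1
tool_pos: [0.5688, 0.3337, 0.1027]
ee_rot: [0.013, 0.999, -0.049, -0.003]
ft_force: [-7.1, -23.8, 14.9]
width: 0.18
finger_force: 48.1
```

The handle stopped after 0.222 m against the end stop. The dark gap at (238,258) in the first top view shows the window started about 17 mm open, which accounts for the shortfall. I relax, let go and lift, then check.

Emit:
{"name": "servo_tool", "arguments": {"series": [[[0,0.6,0,0,-1],[0,0.6,0,0,-1],[0,0,0,0,-1],[0,0,0,0,-1],[0,0,0,0,-0.3]]]}}

```text
clock: 5.52
tool_pos: [0.568, 0.3365, 0.1031]
ee_rot: [-0.0, 0.999, -0.047, -0.0]
ft_force: [-0.8, 0.7, 0.1]
width: 0.307
finger_force: 0.0
```

Emit:
{"name": "servo_tool", "arguments": {"series": [[[0,0,0,0,0.2],[0,0,0,0,0.2],[0,0,0,0,0.2],[0,0,-2.0,0,0.2],[0,0,-3.0,0,0.2]]]}}

```text
clock: 5.93
tool_pos: [0.5655, 0.3356, 0.1504]
ee_rot: [0.002, 0.999, -0.046, -0.003]
ft_force: [0.7, 0.5, 0.0]
width: 0.598
finger_force: 0.0
```

Emit:
{"name": "servo_tool", "arguments": {"series": [[[0,2.5,-3,0,1],[0,3.5,-3,0,1],[0,3.5,-2,0,1],[0,3.5,0,0,1],[0,3.5,0,0,1]]]}}

```text
clock: 6.35
tool_pos: [0.5535, 0.1755, 0.2326]
ee_rot: [-0.001, 0.999, -0.045, 0.002]
ft_force: [0.4, -0.5, -0.5]
width: 0.999
finger_force: 0.0
```

Run:
```python
from h import *
t=capture("top");s=capture("side");cv2.imwrite("pics/t1.png",t);cv2.imwrite("pics/s1.png",s)
for n,im in(("top",t),("side",s)): print(n,[b for b in blobs(mask(im,"yellow")) if b[0][4]>150])
# wood holder top
hs=cv2.cvtColor(t,cv2.COLOR_BGR2HSV)
m=cv2.inRange(hs,(8,60,150),(22,200,255));m[:260]=0;m[320:]=0;m[:,:265]=0;m[:,325:]=0
c=max(cv2.findContours(m,0,1)[0],key=cv2.contourArea);r=cv2.minAreaRect(c);print("holder",r,plane("top",r[0],.085).round(4))
for p in((293.4,289.2),(293.8,289.8)):print(plane("top",p,.141).round(4))
print(plane("side",(342.4,272.5),.141).round(4),tri((342.4,272.5),(293.6,289.5)))
for P in((.557,.209,.09),): 
  for sx in(-.065,.065):
    for sy in(-.13,.13):
      u=np.array([.9959,-.0906]);v=np.array([.0906,.9959]);q=np.array(P[:2])+sx*u+sy*v;print(proj("top",[*q,.084]).round(1))
```

```text
top []
side [([102, 366, 33, 46, 645], [117.7, 388.9])]
holder ((297.5, 291.0), (28.0, 21.0), 90.0) [ 0.4734 -0.0322  0.085 ]
[ 0.4744 -0.0259  0.141 ]
[ 0.4733 -0.0266  0.141 ]
[ 0.4788 -0.0279  0.141 ] (array([ 0.47473166, -0.0255426 ,  0.14705498]), np.float64(0.0029656510961018))
[237.6 288.4]
[105.8 278.7]
[243.5 223.2]
[113.6 213.7]
```

View pics/t1.png

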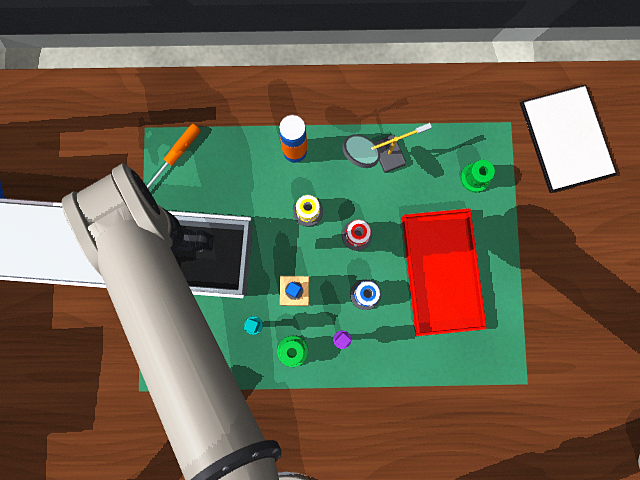

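The window is open, and the bay rim pixels match the predicted bay with its centre at (0.557, 0.209). The rod handle is at (293.5,289.5), giving (0.4747, −0.0257), and the holder top agrees. I turn to the handle's yaw of about −31.6° and move above it.

Emit:
{"name": "servo_tool", "arguments": {"series": [[[0,0,0,6.6,1],[0,0,0,6.6,1],[0,0,0,6.6,1],[0,0,0,6.6,1],[0,0,0,0,1]]]}}

```text
clock: 6.87
tool_pos: [0.5528, 0.1766, 0.2305]
ee_rot: [-0.0, 0.962, -0.273, -0.0]
ft_force: [-0.4, -0.4, 0.2]
width: 0.998
finger_force: 0.0
```

Emit:
{"name": "servo_tool", "arguments": {"series": [[[0.48,2.66,0,0,1],[0.48,2.66,0,0,1],[0.48,2.66,0,0,1],[0.48,2.66,0,0,1],[0.48,2.66,0,0,1]]]}}

```text
clock: 7.28
tool_pos: [0.503, 0.0494, 0.2304]
ee_rot: [-0.0, 0.963, -0.271, 0.0]
ft_force: [-0.6, -0.6, -0.2]
width: 1.004
finger_force: 0.0
```

Emit:
{"name": "servo_tool", "arguments": {"series": [[[0.48,2.66,0,0,1],[0.48,2.66,0,0,1],[0.48,2.66,0,0,1],[0,0,0,0,1],[0,0,0,0,1]]]}}

```text
clock: 7.7
tool_pos: [0.4737, -0.0267, 0.2305]
ee_rot: [0.0, 0.962, -0.273, 0.0]
ft_force: [-0.6, 0.5, -0.7]
width: 0.996
finger_force: 0.0
```

```bash
cat >> h.py <<'E'
def rem(x,y,z,yawdeg=None):
    st=read_state();w,a,b,c=st["ee_rot"];yaw=2*np.arctan2(b,a);d=np.array([x,y,z])-st["tool_pos"]
    if yawdeg is not None and False: pass
    y0=(np.degrees(yaw)+180)%360-180
    yy=np.radians(y0 if yawdeg is None else yawdeg)
    r=0 if yawdeg is None else (y0-yawdeg+180)%360-180
    print("yaw %.1f roll %.1f then dx %.2f dy %.2f dz %.2f cm (total)"%(y0,r,100*(d[0]*np.cos(yy)+d[1]*np.sin(yy)),100*(d[0]*np.sin(yy)-d[1]*np.cos(yy)),-100*d[2]), "pos",st["tool_pos"].round(4),"q7 %.2f"%st["qpos"][6])
E
python3 - <<'E'
from h import *
rem(.4747,-.0257,.1)
print(read_state()["ft_force"])
E
```

```text
yaw -31.7 roll 0.0 then dx 0.04 dy -0.14 dz 13.05 cm (total) pos [ 0.4737 -0.0267  0.2305] q7 -2.19
[-0.62921704  0.54158326 -0.66779076]
```

Emit:
{"name": "servo_tool", "arguments": {"series": [[[0,-0.1,3,0,1],[0,0,3,0,1],[0,0,3,0,1],[0,0,3,0,1],[0,0,0.9,0,1]]], "squeeze": 30}}

```text
clock: 8.12
tool_pos: [0.4718, -0.0231, 0.0977]
ee_rot: [0.0, 0.963, -0.271, -0.003]
ft_force: [-0.7, 0.4, -0.1]
width: 1.0
finger_force: 0.0
```

Emit:
{"name": "servo_tool", "arguments": {"series": [[[0,0,0,0,-1],[0,0,0,0,-1],[0,0,0,0,-1],[0,0,0,0,-1],[0,0,0,0,-1]]]}}

```text
clock: 8.53
tool_pos: [0.4757, -0.025, 0.1029]
ee_rot: [-0.0, 0.962, -0.273, 0.002]
ft_force: [-0.1, 0.7, 0.2]
width: 0.301
finger_force: 0.3
```

Emit:
{"name": "servo_tool", "arguments": {"series": [[[0,0,0,0,-1],[0,0,0,0,-1],[0,0,0,0,-1],[0,0,0,0,-1],[0,0,0,0,-1]]]}}

```text
clock: 8.95
tool_pos: [0.4757, -0.025, 0.1029]
ee_rot: [-0.0, 0.962, -0.273, 0.001]
ft_force: [-0.6, 0.6, 5.9]
width: 0.253
finger_force: 33.4
```

Emit:
{"name": "servo_tool", "arguments": {"series": [[[0,0,-1,0,-1],[0,0,-2.5,0,-1],[0,0,-3.5,0,-1],[0,0,-3.5,0,-1],[0,0,0,0,-1]]]}}

```text
clock: 9.37
tool_pos: [0.4788, -0.0249, 0.2135]
ee_rot: [-0.001, 0.962, -0.273, 0.006]
ft_force: [1.0, -0.2, -0.7]
width: 0.254
finger_force: 32.6
```

Emit:
{"name": "servo_tool", "arguments": {"series": [[[2.1,0.64,0,0,-1],[2.1,0.64,0,0,-1],[2.1,0.64,0,0,-1],[2.1,0.64,0,0,-1],[2.1,0.64,0,0,-1]]]}}

```text
clock: 9.78
tool_pos: [0.5467, -0.1084, 0.2061]
ee_rot: [0.0, 0.962, -0.273, -0.001]
ft_force: [0.1, -0.3, -1.4]
width: 0.254
finger_force: 32.4
```

Emit:
{"name": "servo_tool", "arguments": {"series": [[[2.1,0.64,0,0,-1],[2.1,0.64,0,0,-1],[2.1,0.64,0,0,-1],[0,0,0,0,-1],[0,0,0,0,-1]]]}}

```text
clock: 10.2
tool_pos: [0.5899, -0.1581, 0.2056]
ee_rot: [0.0, 0.962, -0.274, -0.001]
ft_force: [-0.7, 0.8, -2.0]
width: 0.255
finger_force: 32.5
```

Run:
```python
from h import *
t=capture("top");s=capture("side");
o=np.zeros((600,800,3),np.uint8);o[:,:400]=cv2.resize(t[150:330,280:400],(400,600));o[:,400:]=cv2.resize(s[130:310,280:400],(400,600),interpolation=2)
cv2.imwrite("pics/c2.png",o)
for c in("red","yellow","blue"):
    for n,im in(("top",t),("side",s)): print(c,n,[b for b in blobs(mask(im,c),40) if b[0][4]<300])
rem(.5922,-.157,.17)
```

```text
red top []
red side [([339, 217, 15, 12, 86], [346.0, 223.0]), ([334, 226, 24, 12, 96], [345.0, 233.3]), ([333, 238, 19, 11, 67], [341.1, 245.0])]
yellow top [([374, 130, 43, 17, 92], [396.6, 138.0]), ([300, 199, 16, 15, 122], [307.4, 206.1]), ([298, 210, 22, 13, 63], [309.1, 217.8])]
yellow side [([631, 67, 9, 19, 96], [636.3, 77.7]), ([281, 229, 17, 12, 90], [288.9, 235.0]), ([277, 239, 25, 11, 103], [289.8, 245.3]), ([279, 249, 24, 13, 82], [290.2, 256.8])]
blue top [([280, 127, 26, 20, 185], [293.6, 140.2]), ([284, 152, 23, 11, 62], [295.7, 158.6]), ([0, 181, 5, 18, 46], [1.2, 191.4])]
blue side [([227, 218, 25, 16, 205], [240.3, 226.8]), ([391, 250, 17, 13, 101], [399.1, 256.3]), ([386, 259, 25, 13, 89], [396.3, 267.4]), ([383, 269, 24, 14, 76], [393.1, 278.3])]
yaw -31.7 roll 0.0 then dx 0.28 dy -0.05 dz 3.60 cm (total) pos [ 0.5896 -0.156   0.206 ] q7 -2.02
```

View pics/c2.png

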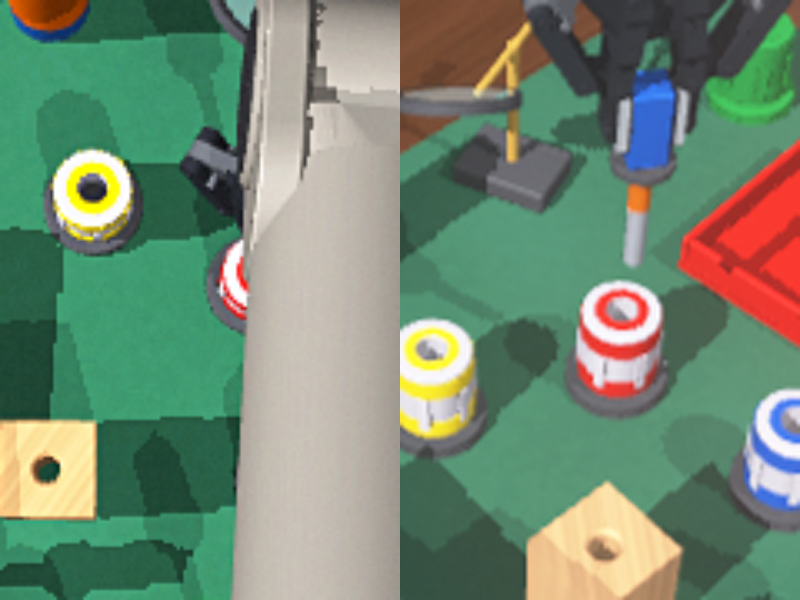

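Run:
```python
from h import *
f=lambda p:((p[0]-280)/.3+400,(p[1]-130)/.3)
for z in(.113,.157,.188): print(z,np.round(f(proj("side",(.5896,-.156,z))),0))
for z in(.066,.113):print("ring",np.round(f(proj("side",(.5922,-.157,z))),0))
print("hole",tri((340.9,294.4),(293.8,290.7)),plane("top",(293.8,290.7),.085),plane("side",(340.9,294.4),.085))
```

```text
0.113 [628. 260.]
0.157 [633. 205.]
0.188 [637. 164.]
ring [621. 311.]
ring [626. 257.]
hole (array([ 0.47443978, -0.02470149,  0.08331684]), np.float64(0.0006790831697818409)) [ 0.47408949 -0.0249512   0.085     ] [ 0.47401902 -0.02370057  0.085     ]
```

The side crop shows the rod tip at about (349.6,208.6), directly over the red bore at (346,223) and about 1.5 mm to the right. I correct and lower it to just inside the rim.

Emit:
{"name": "servo_tool", "arguments": {"series": [[[0.3,-0.2,0,0,-1],[0,0,1.2,0,-1],[0,0,1.2,0,-1],[0,0,1.0,0,-1],[0,0,0.4,0,-1]]]}}

```text
clock: 10.72
tool_pos: [0.5921, -0.1563, 0.1654]
ee_rot: [0.0, 0.962, -0.273, -0.002]
ft_force: [-0.4, 0.5, -2.2]
width: 0.256
finger_force: 32.5
```

Emit:
{"name": "servo_tool", "arguments": {"series": [[[0,0,0.2,0,-1],[0,0,0.2,0,-1],[0,0,0.2,0,-1],[0,0,0.2,0,-1],[0,0,0.2,0,-1]]]}}

```text
clock: 11.13
tool_pos: [0.5944, -0.1569, 0.1587]
ee_rot: [0.0, 0.962, -0.273, 0.0]
ft_force: [-0.2, -0.6, -1.6]
width: 0.249
finger_force: 32.5
```

Run:
```python
from h import *
s=capture("side");t=capture("top")
cv2.imwrite("pics/c3.png",cv2.resize(s[130:310,280:400],(400,600),interpolation=2))
rem(.5932,-.156,.133);print(read_state()["ft_force"])
```

```text
yaw -31.7 roll 0.0 then dx -0.11 dy -0.03 dz 2.53 cm (total) pos [ 0.594  -0.1568  0.1583] q7 -2.04
[ 0.24412679 -0.09960593 -1.21381439]
```

View pics/c3.png

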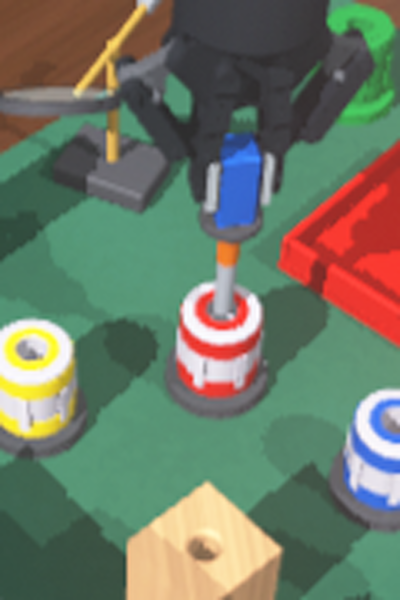

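Emit:
{"name": "servo_tool", "arguments": {"series": [[[-0.1,0,0.4,0,-1],[0,0,0.6,0,-1],[0,0,0.6,0,-1],[0,0,0.6,0,-1],[0,0,0.4,0,-1]]]}}

```text
clock: 11.65
tool_pos: [0.5926, -0.1562, 0.1312]
ee_rot: [0.0, 0.962, -0.273, -0.001]
ft_force: [0.1, -0.2, -1.9]
width: 0.254
finger_force: 32.5
```

Emit:
{"name": "servo_tool", "arguments": {"series": [[[0,0,0.05,0,-1],[0,0,0.05,0,-1],[0,0,0.05,0,-1],[0,0,0.05,0,-1],[0,0,0.05,0,-1]]]}}

```text
clock: 12.07
tool_pos: [0.5935, -0.1564, 0.1302]
ee_rot: [0.0, 0.962, -0.273, 0.0]
ft_force: [0.2, 0.4, -1.5]
width: 0.251
finger_force: 32.5
```

Emit:
{"name": "servo_tool", "arguments": {"series": [[[0,0,0.05,0,-1],[0,0,0.05,0,-1],[0,0,0.05,0,-1],[0,0,0.05,0,-1],[0,0,0.05,0,-1]]]}}

```text
clock: 12.48
tool_pos: [0.5932, -0.1563, 0.1274]
ee_rot: [0.0, 0.962, -0.273, 0.0]
ft_force: [-1.1, 0.7, -1.7]
width: 0.254
finger_force: 32.5
```

Emit:
{"name": "servo_tool", "arguments": {"series": [[[0,0,0.05,0,-1],[0,0,0.05,0,-1],[0,0,0.05,0,-1],[0,0,0.05,0,-1],[0,0,0.05,0,-1]]]}}

```text
clock: 12.9
tool_pos: [0.5932, -0.1563, 0.1249]
ee_rot: [0.0, 0.962, -0.273, 0.0]
ft_force: [-0.4, 0.2, -0.8]
width: 0.254
finger_force: 32.5
```

Emit:
{"name": "servo_tool", "arguments": {"series": [[[0,0,0.05,0,-1],[0,0,0.05,0,-1],[0,0,0.05,0,-1],[0,0,0.05,0,-1],[0,0,0.05,0,-1]]]}}

```text
clock: 13.32
tool_pos: [0.5932, -0.1563, 0.1224]
ee_rot: [0.0, 0.962, -0.273, 0.0]
ft_force: [0.8, -0.3, -1.7]
width: 0.251
finger_force: 32.5
```

Emit:
{"name": "servo_tool", "arguments": {"series": [[[0,0,0.05,0,-1],[0,0,0.05,0,-1],[0,0,0.05,0,-1],[0,0,0.05,0,-1],[0,0,0.05,0,-1]]]}}

```text
clock: 13.73
tool_pos: [0.5932, -0.1563, 0.1199]
ee_rot: [0.0, 0.962, -0.273, 0.0]
ft_force: [1.0, 0.4, -1.0]
width: 0.252
finger_force: 32.5
```

Emit:
{"name": "servo_tool", "arguments": {"series": [[[0,0,0.05,0,-1],[0,0,0.05,0,-1],[0,0,0.05,0,-1],[0,0,0.05,0,-1],[0,0,0.05,0,-1]]]}}

```text
clock: 14.15
tool_pos: [0.5932, -0.1563, 0.1174]
ee_rot: [0.0, 0.962, -0.273, 0.0]
ft_force: [-0.0, 0.5, -2.7]
width: 0.256
finger_force: 32.5
```

Tip is now at about 24.5 mm, so the bore is at least 41.5 mm deep.

Emit:
{"name": "servo_tool", "arguments": {"series": [[[0,0,0.05,0,-1],[0,0,0.05,0,-1],[0,0,0.05,0,-1],[0,0,0.05,0,-1],[0,0,0.05,0,-1]]]}}

```text
clock: 14.57
tool_pos: [0.5932, -0.1563, 0.1149]
ee_rot: [0.0, 0.962, -0.273, 0.0]
ft_force: [-0.2, 0.3, -1.9]
width: 0.251
finger_force: 32.5
```

Emit:
{"name": "servo_tool", "arguments": {"series": [[[0,0,0.05,0,-1],[0,0,0.05,0,-1],[0,0,0.05,0,-1],[0,0,0.05,0,-1],[0,0,0.05,0,-1]]]}}

```text
clock: 14.98
tool_pos: [0.5932, -0.1563, 0.1124]
ee_rot: [0.0, 0.962, -0.273, 0.0]
ft_force: [-0.2, -0.9, -1.8]
width: 0.249
finger_force: 32.5
```

Emit:
{"name": "servo_tool", "arguments": {"series": [[[0,0,0.05,0,-1],[0,0,0.05,0,-1],[0,0,0.05,0,-1],[0,0,0.05,0,-1],[0,0,0.05,0,-1]]]}}

```text
clock: 15.4
tool_pos: [0.5932, -0.1563, 0.1099]
ee_rot: [0.0, 0.962, -0.273, 0.0]
ft_force: [0.5, -0.3, -1.5]
width: 0.251
finger_force: 32.5
```

Emit:
{"name": "servo_tool", "arguments": {"series": [[[0,0,0.05,0,-1],[0,0,0.05,0,-1],[0,0,0.05,0,-1],[0,0,0.05,0,-1],[0,0,0.05,0,-1]]]}}

```text
clock: 15.82
tool_pos: [0.5938, -0.1565, 0.1093]
ee_rot: [0.0, 0.962, -0.273, 0.001]
ft_force: [-3.8, 0.1, 11.5]
width: 0.251
finger_force: 34.3
```

Red bottoms out at a depth of about 49.5 mm, so it goes in the case. I hold for 2.5 s.

Emit:
{"name": "servo_tool", "arguments": {"series": [[[0,0,0,0,-1],[0,0,0,0,-1],[0,0,0,0,-1],[0,0,0,0,-1],[0,0,0,0,-1]]]}}

```text
clock: 16.23
tool_pos: [0.5937, -0.1564, 0.1094]
ee_rot: [0.0, 0.962, -0.273, 0.001]
ft_force: [-3.2, 0.6, 9.5]
width: 0.253
finger_force: 34.1
```

Emit:
{"name": "servo_tool", "arguments": {"series": [[[0,0,0,0,-1],[0,0,0,0,-1],[0,0,0,0,-1],[0,0,0,0,-1],[0,0,0,0,-1]]]}}

```text
clock: 16.65
tool_pos: [0.5937, -0.1564, 0.1094]
ee_rot: [0.0, 0.962, -0.273, 0.001]
ft_force: [-2.4, 0.6, 8.8]
width: 0.255
finger_force: 34.1
```

Emit:
{"name": "servo_tool", "arguments": {"series": [[[0,0,0,0,-1],[0,0,0,0,-1],[0,0,0,0,-1],[0,0,0,0,-1],[0,0,0,0,-1]]]}}

```text
clock: 17.07
tool_pos: [0.5937, -0.1565, 0.1094]
ee_rot: [0.0, 0.962, -0.273, 0.001]
ft_force: [-2.2, 1.2, 9.2]
width: 0.252
finger_force: 34.1
```

Emit:
{"name": "servo_tool", "arguments": {"series": [[[0,0,0,0,-1],[0,0,0,0,-1],[0,0,0,0,-1],[0,0,0,0,-1],[0,0,0,0,-1]]]}}

```text
clock: 17.48
tool_pos: [0.5937, -0.1565, 0.1094]
ee_rot: [0.0, 0.962, -0.273, 0.001]
ft_force: [-2.9, 0.2, 9.1]
width: 0.253
finger_force: 34.1
```

Emit:
{"name": "servo_tool", "arguments": {"series": [[[0,0,0,0,-1],[0,0,0,0,-1],[0,0,0,0,-1],[0,0,0,0,-1],[0,0,0,0,-1]]]}}

```text
clock: 17.9
tool_pos: [0.5937, -0.1564, 0.1094]
ee_rot: [0.0, 0.962, -0.273, 0.001]
ft_force: [-2.8, 0.9, 9.1]
width: 0.251
finger_force: 34.1
```

Emit:
{"name": "servo_tool", "arguments": {"series": [[[0,0,0,0,-1],[0,0,0,0,-1],[0,0,0,0,-1],[0,0,0,0,-1],[0,0,0,0,-1]]]}}

```text
clock: 18.32
tool_pos: [0.5937, -0.1565, 0.1094]
ee_rot: [0.0, 0.962, -0.273, 0.001]
ft_force: [-2.5, 0.5, 8.5]
width: 0.251
finger_force: 34.1
```

Emit:
{"name": "servo_tool", "arguments": {"series": [[[0,0,-1,0,-1],[0,0,-2.5,0,-1],[0,0,-2.5,0,-1],[0,0,-2.5,0,-1],[0,0,-1,0,-1]]]}}

```text
clock: 18.73
tool_pos: [0.5953, -0.1566, 0.2064]
ee_rot: [-0.0, 0.962, -0.273, 0.003]
ft_force: [1.2, 0.3, -1.6]
width: 0.255
finger_force: 32.6
```

Run:
```python
from h import *
t=capture("top");s=capture("side")
for c in("red","yellow","blue"):
    for n,im in(("top",t),("side",s)): print(c,n,[b for b in blobs(mask(im,c),40) if b[0][4]<300])
rem(.6470,-.0544,.17)
```

```text
red top []
red side [([339, 217, 15, 12, 86], [346.0, 223.0]), ([334, 226, 24, 12, 96], [345.0, 233.3]), ([333, 238, 19, 11, 66], [341.2, 245.0])]
yellow top [([380, 130, 37, 15, 82], [399.0, 137.1]), ([300, 199, 16, 15, 121], [307.4, 206.1]), ([298, 209, 22, 14, 65], [309.3, 217.7])]
yellow side [([631, 67, 9, 19, 97], [636.3, 77.6]), ([281, 229, 17, 12, 90], [288.9, 235.0]), ([277, 239, 25, 11, 103], [289.8, 245.3]), ([279, 249, 24, 13, 83], [290.1, 256.8])]
blue top [([280, 130, 26, 17, 183], [293.5, 140.4]), ([284, 152, 23, 11, 62], [295.8, 158.6]), ([0, 181, 5, 18, 45], [1.2, 191.5])]
blue side [([227, 218, 25, 16, 204], [240.3, 226.8]), ([391, 250, 17, 13, 101], [399.1, 256.3]), ([386, 259, 25, 13, 90], [396.2, 267.3]), ([383, 269, 24, 14, 76], [393.1, 278.3])]
yaw -31.7 roll 0.0 then dx -0.92 dy -11.43 dz 3.47 cm (total) pos [ 0.5948 -0.1565  0.2047] q7 -2.02
```

Emit:
{"name": "servo_tool", "arguments": {"series": [[[-0.17,-2.3,0,0,-1],[-0.17,-2.3,0,0,-1],[-0.17,-2.3,0,0,-1],[-0.18,-2.3,0,0,-1],[-0.18,-2.3,0,0,-1]]]}}

```text
clock: 19.25
tool_pos: [0.6453, -0.0529, 0.1998]
ee_rot: [0.0, 0.962, -0.273, -0.002]
ft_force: [-0.2, -0.2, -1.9]
width: 0.257
finger_force: 32.5
```

Emit:
{"name": "servo_tool", "arguments": {"series": [[[0,0,0.8,0,-1],[0,0,1.2,0,-1],[0,0,1.2,0,-1],[0,0,0.8,0,-1],[0,0,0.4,0,-1]]]}}

```text
clock: 19.67
tool_pos: [0.6443, -0.0556, 0.1553]
ee_rot: [0.001, 0.962, -0.274, -0.002]
ft_force: [-0.8, 0.2, -2.2]
width: 0.25
finger_force: 32.5
```

Emit:
{"name": "servo_tool", "arguments": {"series": [[[0,0,0,0,-1],[0,0,0,0,-1],[0,0,0,0,-1],[0,0,0,0,-1],[0,0,0,0,-1]]]}}

```text
clock: 20.08
tool_pos: [0.6466, -0.0539, 0.1591]
ee_rot: [-0.0, 0.962, -0.273, 0.001]
ft_force: [0.3, 0.1, -0.8]
width: 0.252
finger_force: 32.5
```

Run:
```python
from h import *
s=capture("side");t=capture("top")
cv2.imwrite("pics/c4.png",np.hstack([cv2.resize(s[130:310,230:350],(400,600),interpolation=2),cv2.resize(t[130:310,260:380],(400,600),interpolation=2)]))
rem(.6478,-.054,.131);print(read_state()["ft_force"])
print("spray",plane("top",(295,157),0),plane("top",(293,127),.17))
```

```text
yaw -31.7 roll 0.0 then dx 0.12 dy -0.06 dz 2.79 cm (total) pos [ 0.6465 -0.0539  0.1589] q7 -2.23
[-0.04309809 -0.37953886 -1.03130514]
spray [ 0.76667742 -0.02861184  0.        ] [ 0.77934084 -0.02973168  0.17      ]
```

View pics/c4.png

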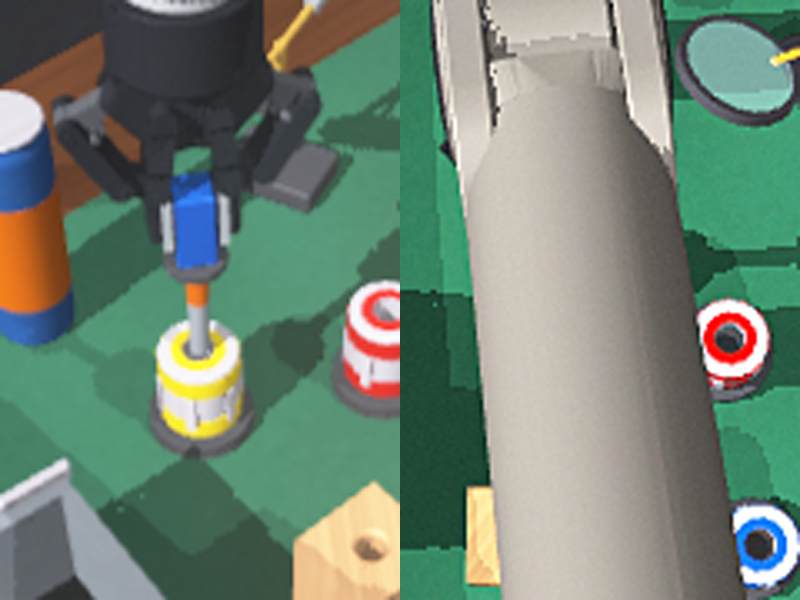

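The rod is entering the yellow bore, with the tip at about (200,352) in the crop and the ring centre at (197,348). The spray can is about 12 cm away. I lower to 29 mm, then slowly.

Emit:
{"name": "servo_tool", "arguments": {"series": [[[0.1,0,0.4,0,-1],[0,0,0.6,0,-1],[0,0,0.6,0,-1],[0,0,0.6,0,-1],[0,0,0.5,0,-1]]]}}

```text
clock: 20.6
tool_pos: [0.6465, -0.0544, 0.1301]
ee_rot: [0.0, 0.962, -0.273, -0.001]
ft_force: [-0.3, -0.2, -1.2]
width: 0.252
finger_force: 32.5
```

Emit:
{"name": "servo_tool", "arguments": {"series": [[[0,0,0.05,0,-1],[0,0,0.05,0,-1],[0,0,0.05,0,-1],[0,0,0.05,0,-1],[0,0,0.05,0,-1]]]}}

```text
clock: 21.02
tool_pos: [0.6473, -0.0544, 0.1292]
ee_rot: [-0.0, 0.962, -0.273, 0.0]
ft_force: [-0.3, -0.0, -1.1]
width: 0.251
finger_force: 32.5
```

Emit:
{"name": "servo_tool", "arguments": {"series": [[[0,0,0.05,0,-1],[0,0,0.05,0,-1],[0,0,0.05,0,-1],[0,0,0.05,0,-1],[0,0,0.05,0,-1]]]}}

```text
clock: 21.43
tool_pos: [0.647, -0.0544, 0.1264]
ee_rot: [0.0, 0.962, -0.273, 0.0]
ft_force: [0.1, -0.7, -1.4]
width: 0.253
finger_force: 32.5
```

Emit:
{"name": "servo_tool", "arguments": {"series": [[[0,0,0.05,0,-1],[0,0,0.05,0,-1],[0,0,0.05,0,-1],[0,0,0.05,0,-1],[0,0,0.05,0,-1]]]}}

```text
clock: 21.85
tool_pos: [0.6474, -0.0544, 0.1255]
ee_rot: [0.0, 0.962, -0.273, 0.0]
ft_force: [-3.1, 0.3, 9.7]
width: 0.252
finger_force: 33.9
```

Emit:
{"name": "servo_tool", "arguments": {"series": [[[0,0,0.05,0,-1],[0,0,0.05,0,-1],[0,0,0.05,0,-1],[0,0,0.05,0,-1],[0,0,0.05,0,-1]]]}}

```text
clock: 22.27
tool_pos: [0.6485, -0.0547, 0.1253]
ee_rot: [0.0, 0.962, -0.273, 0.002]
ft_force: [-4.1, -0.8, 17.4]
width: 0.249
finger_force: 34.9
```

Yellow bottoms out at a depth of about 33.4 mm, so it goes in the tray. I ease off to about 8 N and hold.

Emit:
{"name": "servo_tool", "arguments": {"series": [[[0,0,-0.2,0,-1],[0,0,0,0,-1],[0,0,0,0,-1],[0,0,0,0,-1],[0,0,0,0,-1]]]}}

```text
clock: 22.68
tool_pos: [0.6482, -0.0546, 0.1254]
ee_rot: [-0.0, 0.962, -0.273, 0.001]
ft_force: [-2.4, 0.1, 8.7]
width: 0.255
finger_force: 33.8
```

Emit:
{"name": "servo_tool", "arguments": {"series": [[[0,0,0,0,-1],[0,0,0,0,-1],[0,0,0,0,-1],[0,0,0,0,-1],[0,0,0,0,-1]]]}}

```text
clock: 23.1
tool_pos: [0.6482, -0.0546, 0.1254]
ee_rot: [-0.0, 0.962, -0.273, 0.001]
ft_force: [-1.0, -0.5, 7.4]
width: 0.252
finger_force: 33.8
```

Emit:
{"name": "servo_tool", "arguments": {"series": [[[0,0,0,0,-1],[0,0,0,0,-1],[0,0,0,0,-1],[0,0,0,0,-1],[0,0,0,0,-1]]]}}

```text
clock: 23.52
tool_pos: [0.6482, -0.0546, 0.1254]
ee_rot: [-0.0, 0.962, -0.273, 0.001]
ft_force: [-1.9, -0.7, 8.9]
width: 0.251
finger_force: 33.8
```

Emit:
{"name": "servo_tool", "arguments": {"series": [[[0,0,0,0,-1],[0,0,0,0,-1],[0,0,0,0,-1],[0,0,0,0,-1],[0,0,0,0,-1]]]}}

```text
clock: 23.93
tool_pos: [0.6482, -0.0546, 0.1254]
ee_rot: [-0.0, 0.962, -0.273, 0.001]
ft_force: [-1.6, -0.8, 8.3]
width: 0.251
finger_force: 33.8
```

Emit:
{"name": "servo_tool", "arguments": {"series": [[[0,0,0,0,-1],[0,0,0,0,-1],[0,0,0,0,-1],[0,0,0,0,-1],[0,0,0,0,-1]]]}}

```text
clock: 24.35
tool_pos: [0.6482, -0.0546, 0.1254]
ee_rot: [-0.0, 0.962, -0.273, 0.001]
ft_force: [-2.0, -0.6, 8.8]
width: 0.256
finger_force: 33.8
```

Emit:
{"name": "servo_tool", "arguments": {"series": [[[0,0,0,0,-1],[0,0,0,0,-1],[0,0,0,0,-1],[0,0,0,0,-1],[0,0,0,0,-1]]]}}

```text
clock: 24.77
tool_pos: [0.6482, -0.0546, 0.1254]
ee_rot: [-0.0, 0.962, -0.273, 0.001]
ft_force: [-1.6, -0.7, 7.9]
width: 0.25
finger_force: 33.8
```

Emit:
{"name": "servo_tool", "arguments": {"series": [[[0,0,-1,0,-1],[0,0,-2,0,-1],[0,0,-2,0,-1],[0,0,-2,0,-1],[0,0,-1,0,-1]]]}}

```text
clock: 25.18
tool_pos: [0.6482, -0.0542, 0.2059]
ee_rot: [-0.0, 0.962, -0.273, 0.002]
ft_force: [1.2, 0.1, -0.5]
width: 0.255
finger_force: 32.5
```

Run:
```python
from h import *
t=capture("top");s=capture("side")
for c in("red","yellow","blue"):
    for n,im in(("top",t),("side",s)): print(c,n,[b for b in blobs(mask(im,c),40) if b[0][4]<300])
rem(.4696,-.171,.16)
```

```text
red top [([351, 224, 16, 15, 123], [358.5, 231.2])]
red side [([339, 217, 15, 12, 86], [346.0, 223.0]), ([334, 226, 24, 12, 96], [345.0, 233.3]), ([333, 238, 19, 11, 66], [341.2, 245.0])]
yellow top [([373, 130, 44, 19, 97], [395.5, 138.5])]
yellow side [([631, 67, 9, 19, 97], [636.3, 77.6]), ([281, 229, 17, 12, 90], [288.9, 235.0]), ([277, 239, 25, 11, 103], [289.8, 245.3]), ([279, 249, 24, 13, 83], [290.1, 256.8])]
blue top [([0, 181, 5, 18, 46], [1.2, 191.5]), ([361, 285, 15, 16, 123], [367.8, 292.8])]
blue side [([227, 218, 25, 16, 204], [240.2, 226.8]), ([391, 250, 17, 13, 101], [399.1, 256.3]), ([386, 259, 25, 13, 89], [396.3, 267.4]), ([383, 269, 24, 14, 76], [393.1, 278.3])]
yaw -31.7 roll 0.0 then dx -9.08 dy 19.33 dz 4.54 cm (total) pos [ 0.6484 -0.0543  0.2054] q7 -2.21
```

Emit:
{"name": "servo_tool", "arguments": {"series": [[[-0.9,1.93,0,0,-1],[-0.9,1.93,0,0,-1],[-0.9,1.93,0,0,-1],[-0.9,1.93,0,0,-1],[-0.9,1.93,0,0,-1]]]}}

```text
clock: 25.7
tool_pos: [0.556, -0.1132, 0.2015]
ee_rot: [0.0, 0.962, -0.273, -0.002]
ft_force: [-0.8, 0.4, -1.7]
width: 0.252
finger_force: 32.5
```

Emit:
{"name": "servo_tool", "arguments": {"series": [[[-0.9,1.93,0,0,-1],[-0.9,1.93,0,0,-1],[-0.9,1.93,0,0,-1],[-0.9,1.93,0,0,-1],[-0.9,1.93,0,0,-1]]]}}

```text
clock: 26.12
tool_pos: [0.467, -0.1715, 0.2017]
ee_rot: [-0.0, 0.962, -0.273, -0.001]
ft_force: [0.7, 0.1, -2.6]
width: 0.252
finger_force: 32.5
```

Emit:
{"name": "servo_tool", "arguments": {"series": [[[0,0,0.8,0,-1],[0,0,1.2,0,-1],[0,0,1.2,0,-1],[0,0,1.0,0,-1],[0,0,0.4,0,-1]]]}}

```text
clock: 26.53
tool_pos: [0.4676, -0.1705, 0.1548]
ee_rot: [-0.0, 0.962, -0.273, -0.002]
ft_force: [-0.7, 0.2, -2.1]
width: 0.255
finger_force: 32.5
```

Emit:
{"name": "servo_tool", "arguments": {"series": [[[0,0,0,0,-1],[0,0,0,0,-1],[0,0,0,0,-1],[0,0,0,0,-1],[0,0,0,0,-1]]]}}

```text
clock: 26.95
tool_pos: [0.4696, -0.1714, 0.158]
ee_rot: [0.0, 0.962, -0.273, 0.001]
ft_force: [-0.1, -0.4, -1.8]
width: 0.251
finger_force: 32.5
```

Run:
```python
from h import *
s=capture("side");t=capture("top")
cv2.imwrite("pics/c5.png",cv2.resize(s[150:330,340:460],(400,600),interpolation=2))
rem(.4698,-.171,.131);print(read_state()["ft_force"])
```

```text
yaw -31.7 roll 0.0 then dx 0.02 dy -0.06 dz 2.68 cm (total) pos [ 0.4693 -0.1714  0.1578] q7 -1.92
[ 0.66752926  0.22410971 -1.20758194]
```

View pics/c5.png

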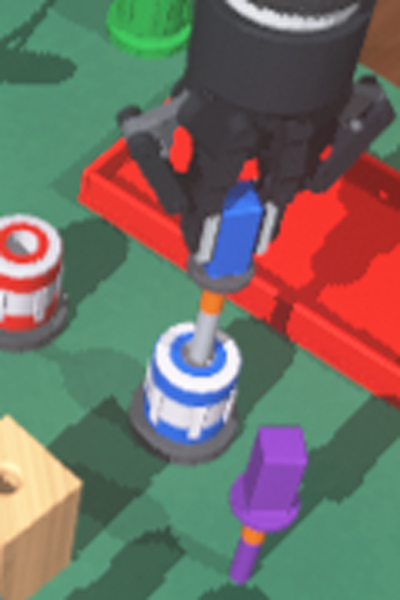

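The rod is entering the blue bore at crop (202,355), which is centred. I lower it.

Emit:
{"name": "servo_tool", "arguments": {"series": [[[0,0,0.4,0,-1],[0,0,0.6,0,-1],[0,0,0.6,0,-1],[0,0,0.6,0,-1],[0,0,0.4,0,-1]]]}}

```text
clock: 27.47
tool_pos: [0.4684, -0.1711, 0.1302]
ee_rot: [-0.0, 0.962, -0.273, -0.001]
ft_force: [1.2, -0.2, -1.8]
width: 0.253
finger_force: 32.5
```

Emit:
{"name": "servo_tool", "arguments": {"series": [[[0,0,0.05,0,-1],[0,0,0.05,0,-1],[0,0,0.05,0,-1],[0,0,0.05,0,-1],[0,0,0.05,0,-1]]]}}

```text
clock: 27.88
tool_pos: [0.4693, -0.1714, 0.1291]
ee_rot: [0.0, 0.962, -0.273, 0.0]
ft_force: [0.1, 0.1, -1.7]
width: 0.253
finger_force: 32.5
```

Emit:
{"name": "servo_tool", "arguments": {"series": [[[0,0,0.05,0,-1],[0,0,0.05,0,-1],[0,0,0.05,0,-1],[0,0,0.05,0,-1],[0,0,0.05,0,-1]]]}}

```text
clock: 28.3
tool_pos: [0.4691, -0.1713, 0.1264]
ee_rot: [0.0, 0.962, -0.273, 0.0]
ft_force: [0.7, 0.3, -0.5]
width: 0.255
finger_force: 32.5
```

Emit:
{"name": "servo_tool", "arguments": {"series": [[[0,0,0.05,0,-1],[0,0,0.05,0,-1],[0,0,0.05,0,-1],[0,0,0.05,0,-1],[0,0,0.05,0,-1]]]}}

```text
clock: 28.72
tool_pos: [0.4691, -0.1713, 0.1239]
ee_rot: [0.0, 0.962, -0.273, 0.0]
ft_force: [0.5, 0.3, -2.1]
width: 0.255
finger_force: 32.5
```

Emit:
{"name": "servo_tool", "arguments": {"series": [[[0,0,0.05,0,-1],[0,0,0.05,0,-1],[0,0,0.05,0,-1],[0,0,0.05,0,-1],[0,0,0.05,0,-1]]]}}

```text
clock: 29.13
tool_pos: [0.4691, -0.1713, 0.1214]
ee_rot: [0.0, 0.962, -0.273, 0.0]
ft_force: [-0.5, 0.3, -1.1]
width: 0.252
finger_force: 32.5
```

Emit:
{"name": "servo_tool", "arguments": {"series": [[[0,0,0.05,0,-1],[0,0,0.05,0,-1],[0,0,0.05,0,-1],[0,0,0.05,0,-1],[0,0,0.05,0,-1]]]}}

```text
clock: 29.55
tool_pos: [0.4691, -0.1713, 0.1189]
ee_rot: [0.0, 0.962, -0.273, 0.0]
ft_force: [-0.6, -0.9, -1.9]
width: 0.256
finger_force: 32.5
```

Emit:
{"name": "servo_tool", "arguments": {"series": [[[0,0,0.05,0,-1],[0,0,0.05,0,-1],[0,0,0.05,0,-1],[0,0,0.05,0,-1],[0,0,0.05,0,-1]]]}}

```text
clock: 29.97
tool_pos: [0.4691, -0.1713, 0.1164]
ee_rot: [0.0, 0.962, -0.273, 0.0]
ft_force: [-0.6, -0.8, -2.2]
width: 0.254
finger_force: 32.5
```

Emit:
{"name": "servo_tool", "arguments": {"series": [[[0,0,0.05,0,-1],[0,0,0.05,0,-1],[0,0,0.05,0,-1],[0,0,0.05,0,-1],[0,0,0.05,0,-1]]]}}

```text
clock: 30.38
tool_pos: [0.4691, -0.1713, 0.1139]
ee_rot: [0.0, 0.962, -0.273, -0.0]
ft_force: [0.6, 0.2, -2.7]
width: 0.249
finger_force: 32.5
```

Emit:
{"name": "servo_tool", "arguments": {"series": [[[0,0,0.05,0,-1],[0,0,0.05,0,-1],[0,0,0.05,0,-1],[0,0,0.05,0,-1],[0,0,0.05,0,-1]]]}}

```text
clock: 30.8
tool_pos: [0.4694, -0.1715, 0.1126]
ee_rot: [0.0, 0.962, -0.273, 0.0]
ft_force: [-3.4, -0.1, 11.1]
width: 0.251
finger_force: 34.1
```

Blue bottoms out at a depth of about 46.2 mm, which swallows all the bare steel, so it goes in the case. I hold, lift and return above the holder.

Emit:
{"name": "servo_tool", "arguments": {"series": [[[0,0,0,0,-1],[0,0,0,0,-1],[0,0,0,0,-1],[0,0,0,0,-1],[0,0,0,0,-1]]]}}

```text
clock: 31.22
tool_pos: [0.4693, -0.1714, 0.1126]
ee_rot: [0.0, 0.962, -0.273, 0.0]
ft_force: [-2.0, 0.7, 8.4]
width: 0.251
finger_force: 33.8
```

Emit:
{"name": "servo_tool", "arguments": {"series": [[[0,0,0,0,-1],[0,0,0,0,-1],[0,0,0,0,-1],[0,0,0,0,-1],[0,0,0,0,-1]]]}}

```text
clock: 31.63
tool_pos: [0.4693, -0.1714, 0.1126]
ee_rot: [0.0, 0.962, -0.273, 0.0]
ft_force: [-1.7, 0.6, 7.4]
width: 0.251
finger_force: 33.8
```

Emit:
{"name": "servo_tool", "arguments": {"series": [[[0,0,0,0,-1],[0,0,0,0,-1],[0,0,0,0,-1],[0,0,0,0,-1],[0,0,0,0,-1]]]}}

```text
clock: 32.05
tool_pos: [0.4694, -0.1714, 0.1126]
ee_rot: [0.0, 0.962, -0.273, 0.0]
ft_force: [-2.9, 1.1, 6.9]
width: 0.253
finger_force: 33.8
```

Emit:
{"name": "servo_tool", "arguments": {"series": [[[0,0,0,0,-1],[0,0,0,0,-1],[0,0,0,0,-1],[0,0,0,0,-1],[0,0,0,0,-1]]]}}

```text
clock: 32.47
tool_pos: [0.4693, -0.1714, 0.1126]
ee_rot: [0.0, 0.962, -0.273, 0.0]
ft_force: [-2.6, 0.3, 7.0]
width: 0.253
finger_force: 33.8
```

Emit:
{"name": "servo_tool", "arguments": {"series": [[[0,0,0,0,-1],[0,0,0,0,-1],[0,0,0,0,-1],[0,0,0,0,-1],[0,0,0,0,-1]]]}}

```text
clock: 32.88
tool_pos: [0.4693, -0.1714, 0.1127]
ee_rot: [0.0, 0.962, -0.273, 0.0]
ft_force: [-2.4, 0.8, 7.1]
width: 0.255
finger_force: 33.8
```

Emit:
{"name": "servo_tool", "arguments": {"series": [[[0,0,0,0,-1],[0,0,0,0,-1],[0,0,0,0,-1],[0,0,0,0,-1],[0,0,0,0,-1]]]}}

```text
clock: 33.3
tool_pos: [0.4694, -0.1714, 0.1127]
ee_rot: [0.0, 0.962, -0.273, 0.0]
ft_force: [-2.5, 1.0, 7.4]
width: 0.252
finger_force: 33.8
```

Emit:
{"name": "servo_tool", "arguments": {"series": [[[0,0,-1,0,-1],[0,0,-2.5,0,-1],[0,0,-3,0,-1],[0,0,-2.5,0,-1],[0,0,-1,0,-1]]]}}

```text
clock: 33.72
tool_pos: [0.4713, -0.1719, 0.2154]
ee_rot: [0.0, 0.962, -0.273, 0.003]
ft_force: [0.4, 0.2, -1.4]
width: 0.254
finger_force: 32.5
```

Emit:
{"name": "servo_tool", "arguments": {"series": [[[-1.43,-2.56,0,0,-1],[-1.43,-2.56,0,0,-1],[-1.43,-2.56,0,0,-1],[-1.43,-2.56,0,0,-1],[-1.43,-2.56,0,0,-1]]]}}

```text
clock: 34.13
tool_pos: [0.4749, -0.0236, 0.2108]
ee_rot: [0.0, 0.962, -0.273, -0.0]
ft_force: [-0.7, 0.3, -2.1]
width: 0.255
finger_force: 32.5
```

Emit:
{"name": "servo_tool", "arguments": {"series": [[[0,0,0,0,-1],[0,0,0,0,-1],[0,0,0,0,-1],[0,0,0,0,-1],[0,0,0,0,-1]]]}}

```text
clock: 34.55
tool_pos: [0.4753, -0.0262, 0.2111]
ee_rot: [0.0, 0.962, -0.274, -0.0]
ft_force: [0.5, 0.1, -1.2]
width: 0.255
finger_force: 32.5
```

Run:
```python
from h import *
s=capture("side");cv2.imwrite("pics/s6.png",s)
rem(.4757,-.025,.183)
f=cv2.resize(s[170:350,280:400],(400,600),interpolation=2);cv2.imwrite("pics/c6.png",f)
st=read_state();p=st["tool_pos"]
print("tip exp",((proj("side",(p[0],p[1],p[2]-.0929))-[280,170])/.3).round(0),"hole exp",((proj("side",(.4757,-.025,.085))-[280,170])/.3).round(0))
```

```text
yaw -31.8 roll 0.0 then dx -0.03 dy -0.11 dz 2.82 cm (total) pos [ 0.4754 -0.0261  0.2112] q7 -2.21
tip exp [208. 374.] hole exp [203. 411.]
```

View pics/c6.png

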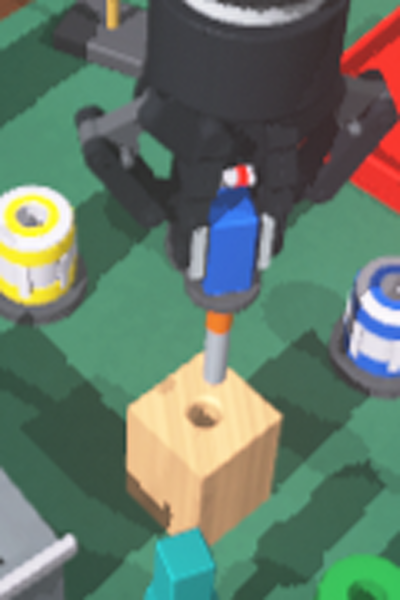

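Run:
```python
from h import *
p=np.array([.4754,-.0261,.1183])
for z in(0,.044,.075,.081,.131):print(z,((proj("side",p+[0,0,z])-[280,170])/.3).round(0))
for d in((.002,0,0),(0,.002,0)):print(d,((proj("side",p+d)-proj("side",p))/.3).round(1))
s=cv2.imread("pics/s6.png");c=s[170:350,280:400];h=cv2.cvtColor(c,cv2.COLOR_BGR2HSV)
# orange band and handle row-centres
for y in range(66,118,3):
    r=h[y];o=[x for x in range(50,85) if (8<=r[x][0]<=20 and r[x][1]>170)];b=[x for x in range(50,85) if 100<=r[x][0]<=120 and r[x][1]>130]
    g=[x for x in range(50,85) if r[x][1]<60 and 90<r[x][2]<220]
    print(y,[round((min(q)+max(q))/2/.3+1.7) if q else None for q in(o,b,g)],end=";")
```

```text
0 [208. 374.]
0.044 [213. 322.]
0.075 [216. 283.]
0.081 [217. 275.]
0.131 [223. 205.]
(0.002, 0, 0) [-2.8 -2.5]
(0, 0.002, 0) [-2.9  2.3]
66 [None, 235, 268];69 [None, 233, 222];72 [None, 233, 220];75 [None, 233, 220];78 [None, 230, 220];81 [None, 230, 222];84 [None, 227, 192];87 [None, 217, 222];90 [None, None, 222];93 [None, None, 228];96 [218, None, None];99 [220, None, 208];102 [None, None, 217];105 [None, None, 217];108 [None, None, 207];111 [None, None, 215];114 [None, None, 228];117 [None, None, 258];
```

Emit:
{"name": "servo_tool", "arguments": {"series": [[[0,-0.2,0.5,0,-1],[0,0,1.0,0,-1],[0,0,0.8,0,-1],[0,0,0.3,0,-1],[0,0,0.2,0,-1]]]}}

```text
clock: 35.02
tool_pos: [0.4757, -0.0232, 0.1821]
ee_rot: [0.0, 0.962, -0.273, -0.001]
ft_force: [-0.2, 0.5, -1.2]
width: 0.25
finger_force: 32.4
```

Emit:
{"name": "servo_tool", "arguments": {"series": [[[0,0,0.2,0,-1],[0,0,0,0,-1],[0,0,0,0,-1],[0,0,0,0,-1],[0,0,0,0,-1]]]}}

```text
clock: 35.43
tool_pos: [0.4768, -0.0231, 0.1817]
ee_rot: [-0.0, 0.962, -0.273, 0.0]
ft_force: [0.2, 1.3, -1.6]
width: 0.254
finger_force: 32.4
```

Run:
```python
from h import *
s=capture("side")
rem(.4762,-.0242,.183);print(read_state()["ft_force"])
cv2.imwrite("pics/c7.png",cv2.resize(s[230:320,310:370],(400,600),interpolation=2))
```

```text
yaw -31.7 roll 0.0 then dx 0.01 dy 0.12 dz -0.13 cm (total) pos [ 0.4767 -0.0231  0.1817] q7 -2.23
[ 0.3381974  -0.1037538  -2.44269594]
```

View pics/c7.png

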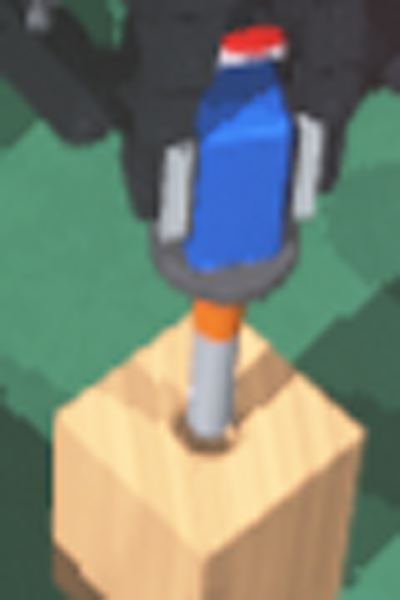

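The tip sits over the hole: the rod's bottom ellipse is at about (211,419) and the hole centre at about (207,430) in the crop, with 4 mm still to drop. I insert slowly.

Emit:
{"name": "servo_tool", "arguments": {"series": [[[0,0,0.2,0,-1],[0,0,0.2,0,-1],[0,0,0.2,0,-1],[0,0,0.2,0,-1],[0,0,0.2,0,-1]]]}}

```text
clock: 35.9
tool_pos: [0.4765, -0.0231, 0.1711]
ee_rot: [0.0, 0.962, -0.273, -0.0]
ft_force: [0.5, -0.6, -2.0]
width: 0.253
finger_force: 32.4
```

Emit:
{"name": "servo_tool", "arguments": {"series": [[[0,0,0.1,0,-1],[0,0,0.1,0,-1],[0,0,0.1,0,-1],[0,0,0,0,-1],[0,0,0,0,-1]]]}}

```text
clock: 36.32
tool_pos: [0.4766, -0.0231, 0.1684]
ee_rot: [0.0, 0.962, -0.273, 0.0]
ft_force: [-1.3, 0.5, -2.0]
width: 0.248
finger_force: 32.4
```

Emit:
{"name": "servo_tool", "arguments": {"series": [[[0,0,0.6,0,-1],[0,0,0.6,0,-1],[0,0,0.6,0,-1],[0,0,0.6,0,-1],[0,0,0.6,0,-1]]]}}

```text
clock: 36.73
tool_pos: [0.4763, -0.0231, 0.1375]
ee_rot: [0.0, 0.962, -0.273, -0.0]
ft_force: [0.4, 0.4, -2.3]
width: 0.254
finger_force: 32.5
```

Emit:
{"name": "servo_tool", "arguments": {"series": [[[0,0,0.6,0,-1],[0,0,0.6,0,-1],[0,0,0.6,0,-1],[0,0,0.6,0,-1],[0,0,0.4,0,-1]]]}}

```text
clock: 37.15
tool_pos: [0.4762, -0.0231, 0.1095]
ee_rot: [0.0, 0.962, -0.273, -0.0]
ft_force: [0.1, 0.1, -1.8]
width: 0.252
finger_force: 32.5
```

Emit:
{"name": "servo_tool", "arguments": {"series": [[[0,0,0.1,0,-1],[0,0,0.1,0,-1],[0,0,0.1,0,-1],[0,0,0.1,0,-1],[0,0,0.1,0,-1]]]}}

```text
clock: 37.57
tool_pos: [0.4768, -0.0231, 0.1056]
ee_rot: [-0.0, 0.962, -0.273, 0.0]
ft_force: [-0.5, -0.8, -1.2]
width: 0.255
finger_force: 32.5
```

Emit:
{"name": "servo_tool", "arguments": {"series": [[[0,0,0.05,0,-1],[0,0,0.05,0,-1],[0,0,0,0,-1],[0,0,0,0,-1],[0,0,0,0,-1]]]}}

```text
clock: 37.98
tool_pos: [0.4766, -0.0231, 0.1045]
ee_rot: [0.0, 0.962, -0.273, 0.0]
ft_force: [-0.8, 0.1, -1.4]
width: 0.255
finger_force: 32.5
```

Emit:
{"name": "servo_tool", "arguments": {"series": [[[0,0,0.05,0,-1],[0,0,0.05,0,-1],[0,0,0.05,0,-1],[0,0,0.05,0,-1],[0,0,0,0,-1]]]}}

```text
clock: 38.4
tool_pos: [0.4766, -0.0231, 0.1029]
ee_rot: [0.0, 0.962, -0.273, -0.0]
ft_force: [-1.7, 0.2, 4.3]
width: 0.253
finger_force: 33.2
```

Emit:
{"name": "servo_tool", "arguments": {"series": [[[0,0,0,0,-0.2],[0,0,0,0,0.2],[0,0,0,0,0.6],[0,0,0,0,1],[0,0,0,0,1]]]}}

```text
clock: 38.82
tool_pos: [0.4766, -0.0232, 0.1023]
ee_rot: [0.0, 0.962, -0.273, 0.0]
ft_force: [0.1, 0.5, 0.7]
width: 0.946
finger_force: 0.0
```

Emit:
{"name": "servo_tool", "arguments": {"series": [[[0,0,0,0,1],[0,0,-2,0,1],[0,0,-3,0,1],[0,0,-3.5,0,1],[0,0,-3.5,0,1]]]}}

```text
clock: 39.23
tool_pos: [0.4758, -0.023, 0.2233]
ee_rot: [0.0, 0.962, -0.273, -0.001]
ft_force: [1.1, -0.1, 0.4]
width: 1.001
finger_force: 0.0
```

Run:
```python
from h import *
s=capture("side");t=capture("top")
rem(.5925,-.1568,.03)
print([b for b in blobs(mask(s,"red"),40) if b[0][4]<300],[b for b in blobs(mask(s,"blue"),40)])
cv2.imwrite("pics/c8.png",np.hstack([cv2.resize(s[210:330,280:440],(533,400),interpolation=2)]))
```

```text
yaw -31.7 roll 0.0 then dx 16.55 dy 5.52 dz 19.83 cm (total) pos [ 0.4807 -0.0229  0.2283] q7 -2.21
[([378, 192, 13, 14, 119], [384.7, 198.4]), ([339, 216, 15, 13, 89], [345.9, 222.8]), ([334, 226, 24, 12, 96], [345.0, 233.3]), ([333, 238, 19, 11, 66], [341.2, 245.0])] [([217, 168, 29, 25, 459], [232.3, 182.0]), ([227, 218, 25, 16, 205], [240.3, 226.8]), ([391, 250, 17, 13, 101], [399.1, 256.3]), ([386, 259, 25, 13, 94], [396.4, 267.4]), ([334, 269, 17, 29, 397], [341.8, 283.0]), ([387, 276, 20, 7, 63], [395.1, 279.4])]
```

View pics/c8.png

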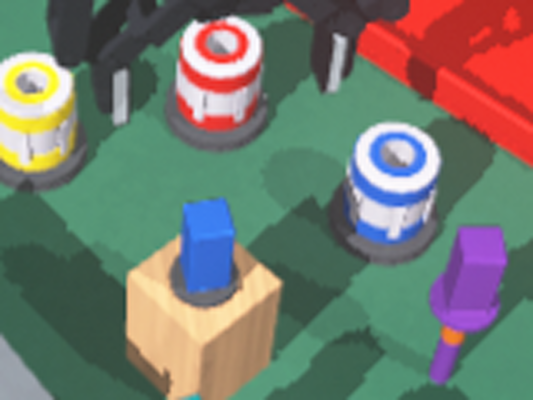

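The rod is back in its holder: the handle blob matches its starting box and the flange is down. It seated at the same TCP z, so the depth readings hold. I turn to yaw 84.8°, so the grip closes along the case's x, and go above red.

Emit:
{"name": "servo_tool", "arguments": {"series": [[[0,0,0,-6.9,1],[0,0,0,-6.9,1],[0,0,0,-6.9,1],[0,0,0,-6.9,1],[0,0,0,-6.9,1]]]}}

```text
clock: 39.75
tool_pos: [0.4762, -0.0231, 0.2217]
ee_rot: [0.0, 1.0, 0.027, -0.0]
ft_force: [-0.6, 0.5, -0.3]
width: 1.007
finger_force: 0.0
```

Emit:
{"name": "servo_tool", "arguments": {"series": [[[0,0,0,-6.9,1],[0,0,0,-6.9,1],[0,0,0,-6.9,1],[0,0,0,-6.9,1],[0,0,0,-6.9,1]]]}}

```text
clock: 40.17
tool_pos: [0.4762, -0.0231, 0.2217]
ee_rot: [-0.0, 0.947, 0.323, -0.0]
ft_force: [-0.1, -0.4, 0.4]
width: 1.002
finger_force: 0.0
```

Emit:
{"name": "servo_tool", "arguments": {"series": [[[0,0,0,-6.9,1],[0,0,0,-6.9,1],[0,0,0,-6.9,1],[0,0,0,-6.9,1],[0,0,0,-6.9,1]]]}}

```text
clock: 40.58
tool_pos: [0.4762, -0.0232, 0.2217]
ee_rot: [-0.0, 0.808, 0.589, -0.0]
ft_force: [0.6, -0.2, 0.3]
width: 0.999
finger_force: 0.0
```

Emit:
{"name": "servo_tool", "arguments": {"series": [[[0,0,0,-6.5,1],[0,0,0,-6.5,1],[0,0,0,0,1],[0,0,0,0,1],[0,0,0,0,1]]]}}

```text
clock: 41.0
tool_pos: [0.4764, -0.0232, 0.2221]
ee_rot: [-0.0, 0.739, 0.673, -0.0]
ft_force: [1.1, -0.4, 0.0]
width: 1.004
finger_force: 0.0
```

Emit:
{"name": "servo_tool", "arguments": {"series": [[[-2.45,2.55,0,0,1],[-2.45,2.55,0,0,1],[-2.45,2.55,0,0,1],[-2.45,2.55,0,0,1],[-2.45,2.55,0,0,1]]]}}

```text
clock: 41.42
tool_pos: [0.5933, -0.1581, 0.2221]
ee_rot: [0.0, 0.739, 0.674, -0.0]
ft_force: [1.0, 0.5, 0.2]
width: 0.998
finger_force: 0.0
```

Emit:
{"name": "servo_tool", "arguments": {"series": [[[0,0,0,0,1],[0,0,0,0,1],[0,0,0,0,1],[0,0,0,0,1],[0,0,0,0,1]]]}}

```text
clock: 41.83
tool_pos: [0.592, -0.1552, 0.2227]
ee_rot: [-0.0, 0.738, 0.675, -0.0]
ft_force: [-0.8, -1.0, 0.2]
width: 0.998
finger_force: 0.0
```

```bash
cat >> h.py <<'E'
def rings():
    # top ring of each housing: smallest-row blob of a stack; report plane .066 hit
    for n in("side","top"):
        im=capture(n)
        for c in("red","yellow","blue"):
            o=[]
            for (x,y,w,h,a),_ in blobs(mask(im,c),60):
                if 13<=w<=19 and 11<=h<=18 and a<180:o.append(((x,y,w,h),plane(n,(x+(w-1)/2,y+(h-1)/2),.066)[:2].round(4).tolist()))
            print(n,c,o)
E
python3 - <<'E'
from h import *
rings();rem(.5925,-.1568,.028,84.8)
E
```

```text
side red [((339, 217, 15, 12), [0.5942, -0.1579]), ((333, 238, 19, 11), [0.5627, -0.1155])]
side yellow [((281, 229, 17, 12), [0.6467, -0.0544])]
side blue [((391, 250, 17, 13), [0.4685, -0.1725])]
top red []
top yellow [((300, 199, 16, 15), [0.6461, -0.0544])]
top blue [((285, 282, 16, 16), [0.4774, -0.0218])]
yaw 84.9 roll 0.1 then dx -0.11 dy 0.05 dz 19.48 cm (total) pos [ 0.5921 -0.1557  0.2228] q7 -0.04
```

Emit:
{"name": "servo_tool", "arguments": {"series": [[[-0.1,0,3.5,0,1],[0,0,3.5,0,1],[0,0,3.5,0,1],[0,0,3.5,0,1],[0,0,3.0,0,1]]], "squeeze": 60}}

```text
clock: 42.35
tool_pos: [0.5914, -0.1572, 0.0507]
ee_rot: [-0.0, 0.738, 0.674, -0.0]
ft_force: [-0.2, -0.2, -0.1]
width: 1.0
finger_force: 0.0
```

Emit:
{"name": "servo_tool", "arguments": {"series": [[[0,0,1.5,0,1],[0,0,0.9,0,1],[0,0,0,0,1],[0,0,0,0,-1],[0,0,0,0,-1]]]}}

```text
clock: 42.77
tool_pos: [0.5938, -0.1578, 0.0302]
ee_rot: [0.001, 0.738, 0.674, 0.001]
ft_force: [0.8, 0.9, 0.1]
width: 0.749
finger_force: 0.0
```

Emit:
{"name": "servo_tool", "arguments": {"series": [[[0,0,0,0,-1],[0,0,0,0,-1],[0,0,0,0,-1],[0,0,0,0,-1],[0,0,0,0,-1]]]}}

```text
clock: 43.18
tool_pos: [0.5939, -0.158, 0.0305]
ee_rot: [0.002, 0.738, 0.674, 0.001]
ft_force: [-0.8, -1.0, 7.2]
width: 0.539
finger_force: 61.8
```

Emit:
{"name": "servo_tool", "arguments": {"series": [[[0,0,0,0,-1],[0,0,0,0,-1],[0,0,0,0,-1],[0,0,0,0,-1],[0,0,0,0,-1]]]}}

```text
clock: 43.6
tool_pos: [0.594, -0.158, 0.0305]
ee_rot: [0.002, 0.738, 0.674, 0.001]
ft_force: [-0.5, 0.3, 7.0]
width: 0.543
finger_force: 61.8
```

Emit:
{"name": "servo_tool", "arguments": {"series": [[[0,0,-1.5,0,-1],[0,0,-3,0,-1],[0,0,-3.5,0,-1],[0,0,-3.5,0,-1],[0,0,-2.5,0,-1]]]}}

```text
clock: 44.02
tool_pos: [0.5929, -0.1578, 0.1714]
ee_rot: [0.001, 0.738, 0.674, 0.001]
ft_force: [0.7, -0.9, -3.4]
width: 0.543
finger_force: 62.6
```

Emit:
{"name": "servo_tool", "arguments": {"series": [[[1.6,-0.28,0,0,-1],[2.6,-0.46,0,0,-1],[2.8,-0.5,0,0,-1],[2.8,-0.5,0,0,-1],[2.8,-0.5,0,0,-1]]]}}

```text
clock: 44.43
tool_pos: [0.5806, -0.0292, 0.1682]
ee_rot: [-0.0, 0.739, 0.674, -0.0]
ft_force: [0.1, 1.0, -2.8]
width: 0.54
finger_force: 62.6
```

Emit:
{"name": "servo_tool", "arguments": {"series": [[[2.8,-0.5,0,0,-1],[2.8,-0.5,0,0,-1],[2.8,-0.5,0,0,-1],[2.8,-0.5,0,0,-1],[2.8,-0.5,0,0,-1]]]}}

```text
clock: 44.85
tool_pos: [0.5684, 0.1125, 0.1682]
ee_rot: [0.0, 0.739, 0.674, -0.0]
ft_force: [-0.2, -0.4, -2.7]
width: 0.535
finger_force: 62.6
```

Emit:
{"name": "servo_tool", "arguments": {"series": [[[2.8,-0.5,0,0,-1],[2.8,-0.5,0,0,-1],[2.8,-0.5,0,0,-1],[2.8,-0.5,0,0,-1],[1.4,-0.26,0,0,-1]]]}}

```text
clock: 45.27
tool_pos: [0.5564, 0.2437, 0.1684]
ee_rot: [-0.001, 0.737, 0.676, 0.001]
ft_force: [0.3, 1.4, -2.4]
width: 0.539
finger_force: 62.6
```

Emit:
{"name": "servo_tool", "arguments": {"series": [[[0,0,0,0,-1],[0,0,0,0,-1],[0,0,0,0,-1],[0,0,0,0,-1],[0,0,0,0,-1]]]}}

```text
clock: 45.68
tool_pos: [0.5587, 0.237, 0.1682]
ee_rot: [0.0, 0.739, 0.673, -0.0]
ft_force: [-0.6, 0.6, -3.0]
width: 0.542
finger_force: 62.6
```

Run:
```python
from h import *
rings();rem(.5597,.2389,.0355,84.8)
```

```text
side red []
side yellow [((281, 229, 17, 12), [0.6467, -0.0544])]
side blue [((391, 250, 17, 13), [0.4685, -0.1725])]
top red []
top yellow [((300, 199, 16, 15), [0.6461, -0.0544])]
top blue [((285, 282, 16, 16), [0.4774, -0.0218]), ((360, 285, 16, 16), [0.4688, -0.1714])]
yaw 84.7 roll -0.1 then dx 0.12 dy 0.11 dz 13.29 cm (total) pos [0.5585 0.2378 0.1684] q7 -0.77
```

Emit:
{"name": "servo_tool", "arguments": {"series": [[[0,0.1,2,0,-1],[0,0,2.5,0,-1],[0,0,2.5,0,-1],[0,0,2.5,0,-1],[0,0,2.0,0,-1]]]}}

```text
clock: 46.2
tool_pos: [0.5587, 0.2379, 0.0516]
ee_rot: [-0.0, 0.739, 0.674, -0.001]
ft_force: [0.3, -0.6, -3.7]
width: 0.541
finger_force: 62.6
```

Emit:
{"name": "servo_tool", "arguments": {"series": [[[0,0,0.5,0,-1],[0,0,0.4,0,-1],[0,0,0.3,0,-1],[0,0,0.2,0,-1],[0,0,0.1,0,-1]]]}}

```text
clock: 46.62
tool_pos: [0.56, 0.2394, 0.0394]
ee_rot: [0.0, 0.739, 0.674, 0.001]
ft_force: [-0.7, -0.1, -2.7]
width: 0.538
finger_force: 62.5
```

Emit:
{"name": "servo_tool", "arguments": {"series": [[[0,0,0.05,0,-1],[0,0,0.05,0,-1],[0,0,0.05,0,-1],[0,0,0,0,-1],[0,0,0,0,-1]]]}}

```text
clock: 47.03
tool_pos: [0.5592, 0.239, 0.037]
ee_rot: [0.0, 0.738, 0.674, 0.0]
ft_force: [-0.8, -0.2, -2.9]
width: 0.537
finger_force: 62.5
```

Emit:
{"name": "servo_tool", "arguments": {"series": [[[0,0,0.05,0,-1],[0,0,0.05,0,-1],[0,0,0.05,0,-1],[0,0,0,0,-1],[0,0,0,0,-1]]]}}

```text
clock: 47.45
tool_pos: [0.5592, 0.239, 0.0356]
ee_rot: [0.0, 0.738, 0.674, -0.0]
ft_force: [0.4, 0.2, -1.6]
width: 0.543
finger_force: 62.8
```

Emit:
{"name": "servo_tool", "arguments": {"series": [[[0,0,0,0,0.3],[0,0,0,0,0.5],[0,0,0,0,0.5],[0,0,0,0,0.5],[0,0,-1,0,0.5]]]}}

```text
clock: 47.87
tool_pos: [0.5578, 0.2382, 0.044]
ee_rot: [-0.001, 0.738, 0.674, -0.002]
ft_force: [-0.6, -0.5, -0.9]
width: 0.754
finger_force: 0.0
```

Emit:
{"name": "servo_tool", "arguments": {"series": [[[0,0,-3,0,0.5],[0,0,-3,0,0.5],[0,0,-3.5,0,0.5],[0,0,-3.5,0,0.5],[0,0,-3.5,0,0.5]]]}}

```text
clock: 48.28
tool_pos: [0.5589, 0.2391, 0.2129]
ee_rot: [0.0, 0.738, 0.674, 0.0]
ft_force: [0.8, -0.2, -0.5]
width: 0.754
finger_force: 0.0
```

Run:
```python
from h import *
rings();rem(.4692,-.1714,.2,84.8)
```

```text
side red []
side yellow [((281, 229, 17, 12), [0.6467, -0.0544])]
side blue [((391, 250, 17, 13), [0.4685, -0.1725])]
top red [((153, 244, 16, 16), [0.558, 0.2424])]
top yellow [((300, 199, 16, 15), [0.6461, -0.0544])]
top blue [((285, 282, 16, 16), [0.4774, -0.0218]), ((360, 285, 16, 16), [0.4688, -0.1714])]
yaw 84.8 roll 0.0 then dx -41.98 dy -5.56 dz 1.83 cm (total) pos [0.5627 0.2416 0.2183] q7 -0.75
```

Red is in the bay at about (0.558, 0.241). Next is blue.

Emit:
{"name": "servo_tool", "arguments": {"series": [[[-2.78,-0.35,0,0,1],[-2.78,-0.35,0,0,1],[-2.78,-0.35,0,0,1],[-2.78,-0.35,0,0,1],[-2.78,-0.35,0,0,1]]]}}

```text
clock: 48.8
tool_pos: [0.5284, 0.1009, 0.2105]
ee_rot: [0.0, 0.738, 0.674, -0.0]
ft_force: [-0.4, -0.9, 0.6]
width: 0.996
finger_force: 0.0
```

Emit:
{"name": "servo_tool", "arguments": {"series": [[[-2.78,-0.35,0,0,1],[-2.78,-0.35,0,0,1],[-2.78,-0.35,0,0,1],[-2.78,-0.35,0,0,1],[-2.78,-0.35,0,0,1]]]}}

```text
clock: 49.22
tool_pos: [0.4984, -0.0359, 0.2106]
ee_rot: [0.0, 0.738, 0.674, -0.0]
ft_force: [0.3, -0.5, -0.1]
width: 1.002
finger_force: 0.0
```

Emit:
{"name": "servo_tool", "arguments": {"series": [[[-2.78,-0.35,0,0,1],[-2.78,-0.35,0,0,1],[-2.78,-0.35,0,0,1],[-2.78,-0.35,0,0,1],[-2.78,-0.35,0,0,1]]]}}

```text
clock: 49.63
tool_pos: [0.4684, -0.1727, 0.2106]
ee_rot: [0.0, 0.738, 0.674, -0.0]
ft_force: [0.4, 0.1, 0.5]
width: 0.998
finger_force: 0.0
```

Emit:
{"name": "servo_tool", "arguments": {"series": [[[0,0,0,0,1],[0,0,0,0,1],[0,0,0,0,1],[0,0,0,0,1],[0,0,0,0,1]]]}}

```text
clock: 50.05
tool_pos: [0.4695, -0.1701, 0.2105]
ee_rot: [-0.0, 0.738, 0.675, 0.0]
ft_force: [-0.3, 0.5, -0.5]
width: 0.998
finger_force: 0.0
```

Run:
```python
from h import *
rings();rem(.4692,-.1714,.0305,84.8);print("purple",plane("top",(342,340),.131),plane("top",(342,340),.08))
```

```text
side red []
side yellow [((281, 229, 17, 12), [0.6467, -0.0544])]
side blue [((367, 245, 16, 13), [0.5076, -0.1472])]
top red [((153, 244, 16, 16), [0.558, 0.2424])]
top yellow [((300, 199, 16, 15), [0.6461, -0.0544])]
top blue [((346, 266, 17, 16), [0.5072, -0.1454]), ((285, 282, 16, 16), [0.4774, -0.0218])]
yaw 84.9 roll 0.1 then dx -0.09 dy -0.01 dz 18.00 cm (total) pos [ 0.4694 -0.1705  0.2105] q7 0.11
purple [ 0.37867461 -0.11520906  0.131     ] [ 0.37684368 -0.11763709  0.08      ]
```

Blue has been knocked to (0.5075, −0.1455), and both views agree. I re-target.

Emit:
{"name": "servo_tool", "arguments": {"series": [[[1.4,1.8,0,0,1],[1.45,1.8,0,0,1],[0,0,0,0,1],[0,0,0,0,1],[0,0,0,0,1]]]}}

```text
clock: 50.57
tool_pos: [0.5071, -0.1464, 0.2102]
ee_rot: [-0.0, 0.738, 0.675, -0.0]
ft_force: [0.2, -0.3, -0.1]
width: 1.003
finger_force: 0.0
```

Run:
```python
from h import *
rings();rem(.508,-.1452,.0305,84.8)
```

```text
side red []
side yellow [((281, 229, 17, 12), [0.6467, -0.0544])]
side blue [((367, 245, 16, 13), [0.5076, -0.1472])]
top red [((153, 244, 16, 16), [0.558, 0.2424])]
top yellow [((300, 199, 16, 15), [0.6461, -0.0544])]
top blue [((285, 282, 16, 16), [0.4774, -0.0218])]
yaw 84.7 roll -0.1 then dx 0.20 dy 0.11 dz 17.97 cm (total) pos [ 0.5067 -0.1471  0.2102] q7 0.03
```

Emit:
{"name": "servo_tool", "arguments": {"series": [[[0.1,0.1,3.0,0,1],[0,0,3.5,0,1],[0,0,3.5,0,1],[0,0,3.0,0,1],[0,0,2.5,0,1]]]}}

```text
clock: 51.08
tool_pos: [0.5068, -0.1462, 0.0534]
ee_rot: [-0.001, 0.739, 0.674, -0.001]
ft_force: [-0.1, -0.7, 0.8]
width: 0.997
finger_force: 0.0
```

Emit:
{"name": "servo_tool", "arguments": {"series": [[[0,0,1.5,0,1],[0,0,0.9,0,1],[0,0,0,0,1],[0,0,0,0,-1],[0,0,0,0,-1]]]}}

```text
clock: 51.5
tool_pos: [0.5097, -0.146, 0.0327]
ee_rot: [0.001, 0.739, 0.674, 0.001]
ft_force: [0.9, -0.2, -0.3]
width: 0.75
finger_force: 0.0
```

Emit:
{"name": "servo_tool", "arguments": {"series": [[[0,0,0,0,-1],[0,0,0,0,-1],[0,0,0,0,-1],[0,0,0,0,-1],[0,0,0,0,-1]]]}}

```text
clock: 51.92
tool_pos: [0.5095, -0.146, 0.0332]
ee_rot: [0.001, 0.739, 0.674, 0.0]
ft_force: [-0.8, 0.5, 4.8]
width: 0.55
finger_force: 61.0
```

Emit:
{"name": "servo_tool", "arguments": {"series": [[[0,0,0,0,-1],[0,0,0,0,-1],[0,0,0,0,-1],[0,0,0,0,-1],[0,0,0,0,-1]]]}}

```text
clock: 52.33
tool_pos: [0.5095, -0.146, 0.0332]
ee_rot: [0.001, 0.739, 0.674, 0.0]
ft_force: [-0.9, -0.3, 5.3]
width: 0.55
finger_force: 61.0
```

Emit:
{"name": "servo_tool", "arguments": {"series": [[[0,0,-2,0,-1],[0,0,-3.7,0,-1],[0,0,-3.8,0,-1],[0,0,-3.8,0,-1],[0,0,-3.5,0,-1]]]}}

```text
clock: 52.75
tool_pos: [0.5081, -0.1454, 0.2017]
ee_rot: [0.0, 0.738, 0.674, 0.0]
ft_force: [0.1, -0.7, -3.6]
width: 0.549
finger_force: 63.4
```

Emit:
{"name": "servo_tool", "arguments": {"series": [[[0,0,0,0,-1],[1.5,0.1,0,0,-1],[2.5,0.15,0,0,-1],[2.9,0.15,0,0,-1],[2.9,0.15,0,0,-1]]]}}

```text
clock: 53.17
tool_pos: [0.522, -0.048, 0.1987]
ee_rot: [-0.0, 0.739, 0.674, -0.001]
ft_force: [0.2, -0.0, -3.9]
width: 0.548
finger_force: 63.4
```

Emit:
{"name": "servo_tool", "arguments": {"series": [[[2.9,0.15,0,0,-1],[2.9,0.15,0,0,-1],[2.9,0.15,0,0,-1],[2.9,0.15,0,0,-1],[2.9,0.15,0,0,-1]]]}}

```text
clock: 53.58
tool_pos: [0.5427, 0.0963, 0.1986]
ee_rot: [-0.0, 0.738, 0.674, -0.001]
ft_force: [0.0, -0.8, -4.5]
width: 0.549
finger_force: 63.4
```

Emit:
{"name": "servo_tool", "arguments": {"series": [[[2.9,0.12,0,0,-1],[2.6,0.1,0,0,-1],[0,0,0,0,-1],[0,0,0,0,-1],[0,0,0,0,-1]]]}}

```text
clock: 54.0
tool_pos: [0.55, 0.149, 0.1985]
ee_rot: [0.0, 0.738, 0.674, -0.001]
ft_force: [0.3, -0.8, -4.4]
width: 0.55
finger_force: 63.4
```

Run:
```python
from h import *
rings();rem(.5516,.1492,.0382,84.8)
```

```text
side red []
side yellow [((281, 229, 17, 12), [0.6467, -0.0544])]
side blue [((237, 218, 15, 16), [0.7234, -0.0042]), ((207, 271, 13, 14), [0.6624, 0.1114])]
top red []
top yellow [((300, 199, 16, 15), [0.6461, -0.0544])]
top blue [((285, 282, 16, 16), [0.4774, -0.0218])]
yaw 84.7 roll -0.1 then dx 0.13 dy 0.10 dz 16.06 cm (total) pos [0.5505 0.148  0.1988] q7 -0.59
```

Emit:
{"name": "servo_tool", "arguments": {"series": [[[0.1,0.1,2.5,0,-1],[0,0,3,0,-1],[0,0,3,0,-1],[0,0,3,0,-1],[0,0,2.5,0,-1]]]}}

```text
clock: 54.52
tool_pos: [0.5512, 0.1486, 0.0574]
ee_rot: [0.0, 0.739, 0.673, -0.001]
ft_force: [0.2, -0.5, -3.9]
width: 0.549
finger_force: 63.4
```

Emit:
{"name": "servo_tool", "arguments": {"series": [[[0,0,0.6,0,-1],[0,0,0.5,0,-1],[0,0,0.3,0,-1],[0,0,0.2,0,-1],[0,0,0.1,0,-1]]]}}

```text
clock: 54.93
tool_pos: [0.5531, 0.151, 0.0438]
ee_rot: [0.001, 0.739, 0.674, 0.001]
ft_force: [0.0, -0.2, -4.2]
width: 0.548
finger_force: 63.5
```

Emit:
{"name": "servo_tool", "arguments": {"series": [[[0,0,0.1,0,-1],[0,0,0.05,0,-1],[0,0,0.05,0,-1],[0,0,0.05,0,-1],[0,0,0,0,-1]]]}}

```text
clock: 55.35
tool_pos: [0.5518, 0.1508, 0.04]
ee_rot: [0.0, 0.738, 0.674, 0.0]
ft_force: [0.5, -0.1, -4.1]
width: 0.549
finger_force: 63.5
```

Emit:
{"name": "servo_tool", "arguments": {"series": [[[0,0,0,0,-1],[0,0,0,0,-1],[0,0,0,0,-1],[0,0,0,0,-1],[0,0,0,0,-1]]]}}

```text
clock: 55.77
tool_pos: [0.5518, 0.1508, 0.0399]
ee_rot: [0.0, 0.738, 0.674, -0.0]
ft_force: [-0.0, 0.2, -3.7]
width: 0.548
finger_force: 63.5
```

Emit:
{"name": "servo_tool", "arguments": {"series": [[[0,0,0.05,0,-1],[0,0,0.05,0,-1],[0,0,0.05,0,-1],[0,0,0.05,0,-1],[0,0,0,0,-1]]]}}

```text
clock: 56.18
tool_pos: [0.5518, 0.1508, 0.0383]
ee_rot: [0.0, 0.738, 0.674, -0.0]
ft_force: [-1.6, -0.6, 0.6]
width: 0.546
finger_force: 64.0
```

Emit:
{"name": "servo_tool", "arguments": {"series": [[[0,0,0,0,0.3],[0,0,0,0,0.5],[0,0,0,0,0.5],[0,0,0,0,0.5],[0,0,-1,0,0.5]]]}}

```text
clock: 56.6
tool_pos: [0.5505, 0.1502, 0.0467]
ee_rot: [-0.001, 0.738, 0.674, -0.002]
ft_force: [-0.0, 0.0, -0.4]
width: 0.75
finger_force: 0.0
```

Emit:
{"name": "servo_tool", "arguments": {"series": [[[0,0,-3,0,0.5],[0,0,-3,0,0.5],[0,0,-3.5,0,0.5],[0,0,-3.5,0,0.5],[0,0,-3.5,0,0.5]]]}}

```text
clock: 57.02
tool_pos: [0.5516, 0.1509, 0.2154]
ee_rot: [0.0, 0.738, 0.674, 0.0]
ft_force: [0.5, 0.2, -1.6]
width: 0.75
finger_force: 0.0
```

Run:
```python
from h import *
rings();rem(.6468,-.0542,.2,84.8)
```

```text
side red []
side yellow [((281, 229, 17, 12), [0.6467, -0.0544])]
side blue [((223, 323, 19, 17), [0.553, 0.1499])]
top red []
top yellow [((300, 199, 16, 15), [0.6461, -0.0544])]
top blue [((198, 247, 16, 16), [0.5505, 0.152]), ((285, 282, 16, 16), [0.4774, -0.0218])]
yaw 84.8 roll 0.0 then dx -19.79 dy 10.94 dz 2.05 cm (total) pos [0.5558 0.1528 0.2205] q7 -0.59
```

Emit:
{"name": "servo_tool", "arguments": {"series": [[[-2.8,1.62,0,0,1],[-2.8,1.62,0,0,1],[-2.8,1.62,0,0,1],[-2.8,1.62,0,0,1],[-2.8,1.62,0,0,1]]]}}

```text
clock: 57.53
tool_pos: [0.62, 0.0026, 0.2131]
ee_rot: [0.0, 0.738, 0.674, -0.0]
ft_force: [0.3, -1.1, -0.1]
width: 1.0
finger_force: 0.0
```

Emit:
{"name": "servo_tool", "arguments": {"series": [[[-2.8,1.62,0,0,1],[-2.8,1.62,0,0,1],[0,0,0,0,1],[0,0,0,0,1],[0,0,0,0,1]]]}}

```text
clock: 57.95
tool_pos: [0.6466, -0.0539, 0.2127]
ee_rot: [-0.001, 0.738, 0.674, 0.0]
ft_force: [-0.3, 0.9, 0.2]
width: 1.002
finger_force: 0.0
```

Emit:
{"name": "servo_tool", "arguments": {"series": [[[0,0,0,0,1],[0,0,0,0,1],[0,0,0,0,1],[0,0,0,0,1],[0,0,0,0,1]]]}}

```text
clock: 58.37
tool_pos: [0.6469, -0.0541, 0.2131]
ee_rot: [0.0, 0.738, 0.675, 0.0]
ft_force: [0.1, -0.8, -1.0]
width: 0.999
finger_force: 0.0
```

Run:
```python
from h import *
rings();rem(.647,-.0542,.0305,84.8)
```

```text
side red []
side yellow [((281, 229, 17, 12), [0.6467, -0.0544])]
side blue [((223, 323, 19, 17), [0.553, 0.1499])]
top red [((153, 244, 16, 16), [0.558, 0.2424])]
top yellow []
top blue [((198, 247, 16, 16), [0.5505, 0.152])]
yaw 84.8 roll 0.0 then dx 0.03 dy 0.00 dz 18.25 cm (total) pos [ 0.647  -0.0545  0.213 ] q7 -0.23
```

Emit:
{"name": "servo_tool", "arguments": {"series": [[[0,0,3.0,0,1],[0,0,3.5,0,1],[0,0,3.5,0,1],[0,0,3.0,0,1],[0,0,2.7,0,1]]]}}

```text
clock: 58.88
tool_pos: [0.6461, -0.0548, 0.0538]
ee_rot: [-0.0, 0.738, 0.674, -0.001]
ft_force: [0.0, -0.2, -0.4]
width: 1.0
finger_force: 0.0
```

Emit:
{"name": "servo_tool", "arguments": {"series": [[[0,0,1.5,0,1],[0,0,1.0,0,1],[0,0,0,0,1],[0,0,0,0,-1],[0,0,0,0,-1]]]}}

```text
clock: 59.3
tool_pos: [0.6484, -0.0547, 0.0325]
ee_rot: [0.001, 0.738, 0.674, 0.001]
ft_force: [-0.2, -0.2, 0.2]
width: 0.749
finger_force: 0.0
```

Emit:
{"name": "servo_tool", "arguments": {"series": [[[0,0,0,0,-1],[0,0,0,0,-1],[0,0,0,0,-1],[0,0,0,0,-1],[0,0,0,0,-1]]]}}

```text
clock: 59.72
tool_pos: [0.6485, -0.0547, 0.0331]
ee_rot: [0.001, 0.739, 0.674, 0.001]
ft_force: [0.1, 0.2, 6.5]
width: 0.552
finger_force: 62.0
```

Emit:
{"name": "servo_tool", "arguments": {"series": [[[0,0,0,0,-1],[0,0,0,0,-1],[0,0,0,0,-1],[0,0,0,0,-1],[0,0,0,0,-1]]]}}

```text
clock: 60.13
tool_pos: [0.6485, -0.0548, 0.0331]
ee_rot: [0.001, 0.739, 0.674, 0.001]
ft_force: [-0.3, 0.0, 6.7]
width: 0.553
finger_force: 62.0
```

Emit:
{"name": "servo_tool", "arguments": {"series": [[[0,0,-1.5,0,-1],[0,0,-3,0,-1],[0,0,-3,0,-1],[0,0,-3,0,-1],[0,0,-1.5,0,-1]]]}}

```text
clock: 60.55
tool_pos: [0.6485, -0.0546, 0.1547]
ee_rot: [0.002, 0.738, 0.674, 0.002]
ft_force: [1.0, 1.4, -2.4]
width: 0.551
finger_force: 62.8
```

Emit:
{"name": "servo_tool", "arguments": {"series": [[[-1.5,-0.6,0,0,-1],[-2.4,-0.9,0,0,-1],[-2.8,-1.05,0,0,-1],[-2.8,-1.05,0,0,-1],[-2.8,-1.05,0,0,-1]]]}}

```text
clock: 60.97
tool_pos: [0.5872, -0.1747, 0.1494]
ee_rot: [-0.001, 0.738, 0.674, -0.001]
ft_force: [0.3, -1.1, -3.8]
width: 0.548
finger_force: 62.7
```

Emit:
{"name": "servo_tool", "arguments": {"series": [[[-2.8,-1.05,0,0,-1],[-2.8,-1.05,0,0,-1],[-2.8,-1.05,0,0,-1],[-2.8,-1.05,0,0,-1],[-2.8,-1.05,0,0,-1]]]}}

```text
clock: 61.38
tool_pos: [0.5219, -0.3091, 0.1495]
ee_rot: [-0.001, 0.739, 0.674, -0.001]
ft_force: [-0.5, -0.0, -2.7]
width: 0.548
finger_force: 62.7
```

Emit:
{"name": "servo_tool", "arguments": {"series": [[[-2.8,-1.1,0,0,-1],[0,0,0,0,-1],[0,0,0,0,-1],[0,0,0,0,-1],[0,0,0,0,-1]]]}}

```text
clock: 61.8
tool_pos: [0.5112, -0.333, 0.1503]
ee_rot: [-0.001, 0.738, 0.675, 0.0]
ft_force: [-0.4, -0.8, -3.7]
width: 0.551
finger_force: 62.7
```

Run:
```python
from h import *
rem(.512,-.334,.0391,84.8)
s=capture("side");m=mask(s,"red",150,60);c=max(cv2.findContours(m,0,1)[0],key=cv2.contourArea)
print(cv2.boundingRect(c),proj("side",(.512,-.334,.006)).round(0))
cv2.imwrite("pics/c9.png",cv2.resize(s[100:300,320:520],(600,600),interpolation=2))
```

```text
yaw 84.9 roll 0.1 then dx -0.09 dy 0.09 dz 11.12 cm (total) pos [ 0.5112 -0.333   0.1503] q7 0.28
(363, 169, 138, 104) [429. 221.]
```

View pics/c9.png

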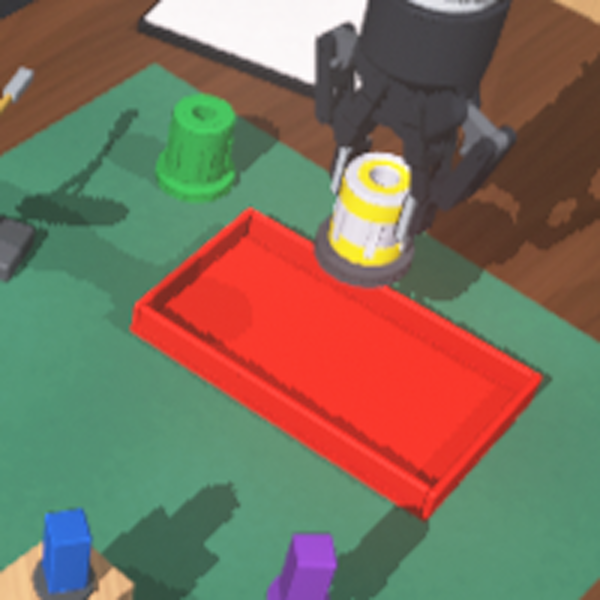

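The yellow housing is above the tray. Its target floor point projects to crop (327,363), well inside the tray floor whose middle is near (344,350). I lower it.

Emit:
{"name": "servo_tool", "arguments": {"series": [[[0,0,1.5,0,-1],[0,0,2.2,0,-1],[0,0,2.2,0,-1],[0,0,2.2,0,-1],[0,0,1.2,0,-1]]]}}

```text
clock: 62.27
tool_pos: [0.5102, -0.3325, 0.0553]
ee_rot: [-0.002, 0.738, 0.675, -0.0]
ft_force: [-0.6, 0.6, -3.2]
width: 0.549
finger_force: 62.6
```

Emit:
{"name": "servo_tool", "arguments": {"series": [[[0,0,0.5,0,-1],[0,0,0.3,0,-1],[0,0,0.3,0,-1],[0,0,0.2,0,-1],[0,0,0.1,0,-1]]]}}

```text
clock: 62.68
tool_pos: [0.5118, -0.3349, 0.0448]
ee_rot: [0.001, 0.738, 0.674, 0.0]
ft_force: [-0.5, 0.5, -3.1]
width: 0.548
finger_force: 62.7
```

Emit:
{"name": "servo_tool", "arguments": {"series": [[[0,0,0.1,0,-1],[0,0,0.05,0,-1],[0,0,0.05,0,-1],[0,0,0,0,-1],[0,0,0,0,-1]]]}}

```text
clock: 63.1
tool_pos: [0.5112, -0.3346, 0.0421]
ee_rot: [0.0, 0.738, 0.674, 0.0]
ft_force: [0.3, -0.1, -3.6]
width: 0.55
finger_force: 62.7
```

Emit:
{"name": "servo_tool", "arguments": {"series": [[[0,0,0.07,0,-1],[0,0,0.07,0,-1],[0,0,0.07,0,-1],[0,0,0.05,0,-1],[0,0,0.05,0,-1]]]}}

```text
clock: 63.52
tool_pos: [0.511, -0.3346, 0.0391]
ee_rot: [-0.0, 0.738, 0.674, -0.0]
ft_force: [-2.9, 0.6, 2.6]
width: 0.551
finger_force: 63.2
```

Emit:
{"name": "servo_tool", "arguments": {"series": [[[0,0,0,0,0.3],[0,0,0,0,0.5],[0,0,0,0,0.5],[0,0,0,0,0.5],[0,0,-1,0,0.5]]]}}

```text
clock: 63.93
tool_pos: [0.5098, -0.3338, 0.0475]
ee_rot: [-0.002, 0.738, 0.674, -0.0]
ft_force: [-0.5, 1.2, -0.3]
width: 0.75
finger_force: 0.0
```

Emit:
{"name": "servo_tool", "arguments": {"series": [[[0,0,-3,0,0.5],[0,0,-3,0,0.5],[0,0,-3.5,0,0.5],[0,0,-3.5,0,0.5],[0,0,-3.5,0,0.5]]]}}

```text
clock: 64.35
tool_pos: [0.511, -0.3343, 0.2165]
ee_rot: [0.0, 0.738, 0.674, 0.0]
ft_force: [0.9, -0.2, -0.3]
width: 0.75
finger_force: 0.0
```

Emit:
{"name": "servo_tool", "arguments": {"series": [[[0,0,0,6.9,1],[0,0,0,6.9,1],[0,0,0,6.9,1],[0,0,0,6.9,1],[0,0,0,6.9,1]]]}}

```text
clock: 64.77
tool_pos: [0.5112, -0.3345, 0.2149]
ee_rot: [0.001, 0.906, 0.422, 0.0]
ft_force: [0.1, -1.3, 0.5]
width: 0.997
finger_force: 0.0
```

Emit:
{"name": "servo_tool", "arguments": {"series": [[[0,0,0,6.9,1],[0,0,0,6.9,1],[0,0,0,6.9,1],[0,0,0,6.9,1],[0,0,0,6.9,1]]]}}

```text
clock: 65.18
tool_pos: [0.5113, -0.3344, 0.2148]
ee_rot: [0.0, 0.991, 0.135, 0.0]
ft_force: [0.4, 0.1, -0.2]
width: 0.997
finger_force: 0.0
```

Emit:
{"name": "servo_tool", "arguments": {"series": [[[0,0,0,6.9,1],[0,0,0,6.9,1],[0,0,0,6.9,1],[0,0,0,0.3,1],[0,0,0,0,1]]]}}

```text
clock: 65.6
tool_pos: [0.5113, -0.3343, 0.2145]
ee_rot: [0.0, 0.999, -0.044, 0.0]
ft_force: [0.7, -0.6, 0.1]
width: 0.996
finger_force: 0.0
```

Run:
```python
from h import *
rings()
t=capture("top");s=capture("side")
a=[b for b in blobs(mask(t,"yellow"),150)];b=[b for b in blobs(mask(s,"yellow"),150)];print(a,b)
rem(.568,.336,.2,-5.2)
```

```text
side red []
side yellow [((429, 195, 15, 11), [0.5124, -0.3397])]
side blue [((223, 323, 19, 17), [0.553, 0.1499])]
top red [((153, 244, 16, 16), [0.558, 0.2424])]
top yellow [((441, 268, 16, 11), [0.505, -0.3351])]
top blue [((198, 247, 16, 16), [0.5505, 0.152]), ((285, 282, 16, 16), [0.4774, -0.0218])]
[([100, 230, 17, 32, 420], [108.2, 245.7])] [([102, 366, 33, 46, 645], [117.7, 388.9])]
yaw -5.1 roll 0.1 then dx -0.41 dy -67.29 dz 1.40 cm (total) pos [ 0.5111 -0.3345  0.214 ] q7 -1.18
```

Yellow stands in the tray. Now I go back to the window handle.

Emit:
{"name": "servo_tool", "arguments": {"series": [[[0,-3.35,0,0,1],[0,-3.35,0,0,1],[0,-3.35,0,0,1],[0,-3.35,0,0,1],[0,-3.35,0,0,1]]], "squeeze": 40}}

```text
clock: 66.22
tool_pos: [0.5262, -0.1663, 0.214]
ee_rot: [0.0, 0.999, -0.045, 0.0]
ft_force: [0.7, -0.7, 0.3]
width: 0.999
finger_force: 0.0
```

Emit:
{"name": "servo_tool", "arguments": {"series": [[[0,-3.35,0,0,1],[0,-3.35,0,0,1],[0,-3.35,0,0,1],[0,-3.35,0,0,1],[0,-3.35,0,0,1]]]}}

```text
clock: 66.63
tool_pos: [0.5413, 0.0006, 0.214]
ee_rot: [0.0, 0.999, -0.045, 0.0]
ft_force: [0.0, 0.6, 0.7]
width: 0.999
finger_force: 0.0
```

Emit:
{"name": "servo_tool", "arguments": {"series": [[[0,-3.35,0,0,1],[0,-3.35,0,0,1],[0,-3.35,0,0,1],[0,-3.35,0,0,1],[0,-3.35,0,0,1]]]}}

```text
clock: 67.05
tool_pos: [0.5566, 0.1674, 0.214]
ee_rot: [0.0, 0.999, -0.045, 0.0]
ft_force: [0.6, -0.7, 0.4]
width: 1.001
finger_force: 0.0
```

Emit:
{"name": "servo_tool", "arguments": {"series": [[[0,-3.35,0,0,1],[0,-3.35,0,0,1],[0,-3.35,0,0,1],[0,-3.35,0,0,1],[0,-3.3,0,0,1]]]}}

```text
clock: 67.47
tool_pos: [0.5718, 0.3337, 0.2138]
ee_rot: [0.0, 0.999, -0.045, 0.0]
ft_force: [0.2, 0.3, 0.6]
width: 0.997
finger_force: 0.0
```

Emit:
{"name": "servo_tool", "arguments": {"series": [[[0,0,0,0,1],[0,0,0,0,1],[0,0,0,0,1],[0,0,0,0,1],[0,0,0,0,1]]]}}

```text
clock: 67.88
tool_pos: [0.5724, 0.3301, 0.2138]
ee_rot: [0.001, 0.999, -0.047, 0.0]
ft_force: [-0.3, -0.9, 0.1]
width: 0.998
finger_force: 0.0
```

Run:
```python
from h import *
rem(.5685,.334,.104,-5.2)
```

```text
yaw -5.3 roll -0.1 then dx -0.43 dy -0.35 dz 10.98 cm (total) pos [0.5724 0.3301 0.2138] q7 -2.40
```

Emit:
{"name": "servo_tool", "arguments": {"series": [[[-0.4,-0.35,2.0,0,1],[0,0,3.0,0,1],[0,0,3.0,0,1],[0,0,2.0,0,1],[0,0,0.8,0,1]]]}}

```text
clock: 68.3
tool_pos: [0.5666, 0.333, 0.1022]
ee_rot: [0.002, 0.999, -0.046, -0.002]
ft_force: [0.2, -0.7, 0.1]
width: 0.999
finger_force: 0.0
```

Emit:
{"name": "servo_tool", "arguments": {"series": [[[0,0,0,0,-1],[0,0,0,0,-1],[0,0,0,0,-1],[0,0,0,0,-1],[0,0,0,0,-1]]]}}

```text
clock: 68.72
tool_pos: [0.569, 0.3366, 0.1074]
ee_rot: [-0.001, 0.999, -0.045, 0.001]
ft_force: [-0.5, 0.2, 0.2]
width: 0.297
finger_force: 0.0
```

Emit:
{"name": "servo_tool", "arguments": {"series": [[[0,0,0,0,-1],[0,0,0,0,-1],[0,0,0,0,-1],[0,0,0,0,-1],[0,0,0,0,-1]]]}}

```text
clock: 69.13
tool_pos: [0.5686, 0.3339, 0.1073]
ee_rot: [0.002, 0.999, -0.046, 0.0]
ft_force: [-1.6, -3.7, 6.3]
width: 0.176
finger_force: 40.2
```

Emit:
{"name": "servo_tool", "arguments": {"series": [[[0,1.0,-0.1,0,-1],[0,2.0,0,0,-1],[0,2.5,0,0,-1],[0,2.5,0,0,-1],[0,2.5,0,0,-1]]]}}

```text
clock: 69.55
tool_pos: [0.5591, 0.2317, 0.1074]
ee_rot: [-0.001, 0.999, -0.045, 0.001]
ft_force: [2.6, 2.8, -2.4]
width: 0.18
finger_force: 41.2
```

Emit:
{"name": "servo_tool", "arguments": {"series": [[[0,2.5,0,0,-1],[0,2.5,0,0,-1],[0,2.5,0,0,-1],[0,2.0,0,0,-1],[0,1.5,0,0,-1]]]}}

```text
clock: 69.97
tool_pos: [0.5487, 0.1204, 0.1073]
ee_rot: [-0.0, 0.999, -0.046, 0.001]
ft_force: [1.2, 2.3, -1.3]
width: 0.175
finger_force: 41.3
```

Emit:
{"name": "servo_tool", "arguments": {"series": [[[0,1.0,0,0,-1],[0,0.6,0,0,-1],[0,0.4,0,0,-1],[0,0,0,0,-1],[0,0,0,0,-1]]]}}

```text
clock: 70.38
tool_pos: [0.5469, 0.1015, 0.1073]
ee_rot: [0.001, 0.999, -0.045, 0.0]
ft_force: [-1.7, -2.7, 6.0]
width: 0.178
finger_force: 42.2
```

Emit:
{"name": "servo_tool", "arguments": {"series": [[[0,0,0,0,-1],[0,0,0,0,-1],[0,0,0,0,-1],[0,0,0,0,-1],[0,0,0,0,-1]]]}}

```text
clock: 70.8
tool_pos: [0.5469, 0.1019, 0.1073]
ee_rot: [0.001, 0.999, -0.045, 0.0]
ft_force: [-2.6, -1.8, 5.3]
width: 0.178
finger_force: 42.3
```

Emit:
{"name": "servo_tool", "arguments": {"series": [[[0,0.15,0,0,-1],[0,0.15,0,0,-1],[0,0.15,0,0,-1],[0,0.15,0,0,-1],[0,0.15,0,0,-1]]]}}

```text
clock: 71.22
tool_pos: [0.5464, 0.0957, 0.1072]
ee_rot: [-0.001, 0.999, -0.045, 0.0]
ft_force: [-1.4, 2.3, 4.6]
width: 0.177
finger_force: 42.3
```

Emit:
{"name": "servo_tool", "arguments": {"series": [[[0,0.1,0,0,-1],[0,0.1,0,0,-1],[0,0.1,0,0,-1],[0,0,0,0,-1],[0,0,0,0,-1]]]}}

```text
clock: 71.63
tool_pos: [0.5463, 0.0948, 0.1073]
ee_rot: [-0.002, 0.999, -0.044, 0.001]
ft_force: [-1.2, 6.4, 3.6]
width: 0.178
finger_force: 42.1
```

The handle is at y = 0.0948 after 0.240 m of travel, and the stop is felt. I relax, release, lift and check.

Emit:
{"name": "servo_tool", "arguments": {"series": [[[0,-0.15,0,0,-1],[0,0,0,0,-1],[0,0,0,0,-0.3],[0,0,0,0,0.2],[0,0,0,0,0.2]]]}}

```text
clock: 72.05
tool_pos: [0.5454, 0.092, 0.106]
ee_rot: [0.001, 0.999, -0.046, -0.001]
ft_force: [-0.5, 0.2, 0.9]
width: 0.59
finger_force: 0.0
```

Emit:
{"name": "servo_tool", "arguments": {"series": [[[0,0,0,0,0.2],[0,0,-2,0,0.2],[0,0,-3,0,0.2],[0,0,-3.5,0,0.2],[0,0,-3.5,0,0.2]]]}}

```text
clock: 72.47
tool_pos: [0.5452, 0.0924, 0.2273]
ee_rot: [0.0, 0.999, -0.045, -0.001]
ft_force: [0.7, -0.3, -0.9]
width: 0.597
finger_force: 0.0
```

Emit:
{"name": "servo_tool", "arguments": {"series": [[[-3,2.5,0,0,0.2],[-3,2.5,0,0,0.2],[-2,2.5,0,0,0.2],[0,3,0,0,0.2],[0,3,0,0,0.2]]]}}

```text
clock: 72.88
tool_pos: [0.4525, -0.0353, 0.2269]
ee_rot: [0.001, 0.999, -0.045, 0.0]
ft_force: [0.2, -1.0, -0.7]
width: 0.6
finger_force: 0.0
```

Emit:
{"name": "servo_tool", "arguments": {"series": [[[0,3.3,0,0,0.2],[0,3.3,0,0,0.2],[0,3.3,0,0,0.2],[0,3.3,0,0,0.2],[0,0,0,0,0.2]]]}}

```text
clock: 73.3
tool_pos: [0.44, -0.1734, 0.2266]
ee_rot: [0.002, 0.999, -0.051, -0.0]
ft_force: [-0.3, 0.5, -0.1]
width: 0.602
finger_force: 0.0
```

Run:
```python
from h import *
t=capture("top");s=capture("side");rings()
print([b for b in blobs(mask(s,"yellow"),150)])
cv2.imwrite("pics/end.png",np.hstack([cv2.resize(t[90:400,80:540],(400,300)),cv2.resize(s,(400,300))]))
```

```text
side red []
side yellow [((429, 194, 15, 12), [0.5133, -0.3408])]
side blue []
top red []
top yellow [((441, 263, 16, 16), [0.51, -0.3353])]
top blue [((285, 282, 16, 16), [0.4774, -0.0218])]
[([246, 282, 28, 39, 533], [260.0, 300.7])]
```

View pics/end.png

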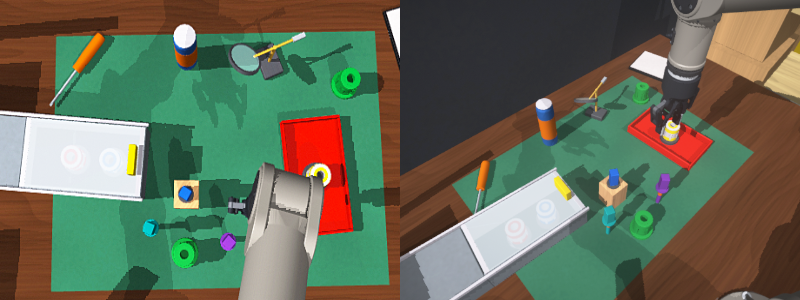

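The final picture shows red and blue under the shut window at (72,156) and (110,158). Yellow is in the tray at (317,175), the rod is in its holder at (186,193), and the bystanders are unmoved. The arm is clear.

```bash
python3 -c "
from workcell import *
print(sign_off())"
```

```text
the job is handed in; nothing more can be done
None
```

The job is handed in, but sign-off returned no verdict: red (about 49.5 mm) and blue (about 46 mm) stand in the case with its window shut, yellow (about 33 mm) stands in the reject tray, and the rod is back in its holder.

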